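Hardness reading on a squared pile of test plaques

ROBOT

A 6-joint arm with a two-finger parallel gripper is mounted at the origin on a cart in front of the work surface, level with it; the furniture and walls round the work are solid. World frame = base frame: x ahead of the robot, y to its left, z up, the work surface at z = 0. Lengths are in m, angles in rad, forces in N, time in s.
With the tool pointing down it reaches from about 0.3 to 0.775 m from the base axis. Payload 14.6 kg.
Tool frame: the origin (TCP) lies midway between the tips of the shut fingers; the grasp point (between the pads) lies 19 mm behind it (ctrl.grasp_offset is the distance from the TCP to the grasp point, in m); z points along the fingers, x is the direction in which the jaws open and shut, and the axes are right-handed (so a half turn about z gives the same grasp; the last joint's range is limited). The gripper opens to 85 mm and grips with 20 to 120 N. Pads are 22 mm wide; open, the fingers measure 114 mm over their backs; the gripper's body (76 mm by 85 mm) begins 54 mm behind the grasp point. The pads swing forward as they close: fully open they stand 13 mm farther back than shut.
Start: joints at [1.109, 0.3, 1.521, -0, 1.321, -0.067], TCP at [0.212, 0.508, 0.208] pointing down, gripper open.
Joint ranges: [-3.03, 3.03], [-0.79, 2.21], [0.23, 2.52], [-1.04, 4.18], [0, 3.07], [-2.55, 2.55]. Speed limits (rad/s): [2.22, 2.22, 2.57, 3.14, 3.14, 3.14].

INTERFACE

Orientations are given as [roll, pitch, yaw] about the fixed x, y, z axes, in that order (R = Rz(yaw) Ry(pitch) Rx(roll)).
In Python, from cell import telemetry, vision, job, ctrl gives the robot as it stands.
- The arm moves only by the shell command python3 -m inch 'ROWS' [FORCE]. ROWS is JSON, a list of rows, each a list of 3 entries, a list of its own where there are three numbers: the shift along the tool's x, y, z in m, then the turn about the tool's z in rad, then the finger opening in m, from 0 to 0.0854. A call has 1 to 12 rows; each row is the pose to reach, as a shift and turn from the pose measured when the call began, along the tool's axes at that moment; what a row does not reach only later rows make up. A row lasts 1/8 s, in which the tool goes at most 62.5 mm and 10.7 degrees, less where a joint would pass 70% of its speed; a pose out of reach is approached as far as the arm can. A call with a gripper value outside its range is refused whole. The fingers move at their own pace and stop on an object; FORCE is the grip in N (left out, the last holds). Time passes only in rows, so rows that repeat a pose let the fingers close. It gives the time, the measured TCP pose, the force and the opening at its end, in the units of the state.
- telemetry.state(): the state, without advancing time (a new reading comes with each control period).
- vision.snapshot(name): name is "scene" or "side" or "wrist"; returns the picture (420x560x3 uint8, red, green, blue); there is no depth.
- vision.camera_params(name): a dict with "camera_matrix" (3x3 intrinsics, pixels), "rvec" (rotation vector, rad) and "tvec" (3), from world to camera coordinates, as OpenCV has them; the wrist camera has in their place "T_tool_cam" (4x4, takes a point from camera to tool coordinates, whose origin is the TCP and whose axes are the tool frame's). Camera axes: x right, y down, z forward; pixel columns grow to the right and rows downward; lengths in m; the calibration is good to about 2 mm. A picture is of the moment at which its call begins: read the wrist's pose just before it. camera_params takes no time and is no camera call.
- job.finish_job(): hands the job in, once; it reports no verdict.
The state is a dict: "clock": time; "q": joint angles; "dq": joint speeds; "joint_efforts": joint torques, N m; "tool_pos": TCP position; "ee_rot": TCP orientation; "force": force on the tool from outside, world axes, zero at the start; "ft_torque": the same for the moment, N m; "width": finger opening in m.
Only numpy, scipy, OpenCV 4.12 (cv2) and the standard library are available. Lean on these libraries where they do the work, as an engineer would, in place of code of your own. Each camera call takes 0.05 s, during which the arm holds its last target.

TASK

Lay the yellow plaque, ringed spot up, squarely on the blue one so that their edges are flush, then take the hardness probe out of its stand and hold it upright with its steel tip on the ringed spot, pressing lightly so that the sprung tip goes about half way in, never hard. Leave the other things where they are, and finish while still holding the probe there: do not let go or put it back.

Things in the scene. Friction and masses are not known exactly. Their poses are not given: they have to be found in the camera images.
- anvil: Steel anvil plate, fixed, 130 (x) x 100 (y) x 12 mm high; origin at the centre of its underside on the worktop. The blue plaque lies on it.
- lower_plaque: Blue plastic plaque, loose, about 70 g, 80 (x) x 50 (y) x 10 mm, lying flat on the anvil with its underside at z = 12 mm; origin at the centre of its underside, z up.
- marked_plaque: Yellow plastic plaque, loose, about 70 g, 80 (x) x 50 (y) x 10 mm, at first lying flat on the worktop, ringed side up; origin at the centre of its underside, z up. Turned half round it is just as good.
- spot (a point): Centre of the black ring (12 mm inside, 17 mm outside diameter) on the yellow plaque's top face, 18 mm along x and 6 mm along y from the plaque's centre, 10 mm above its underside.
- stand: Probe stand, fixed: upright aluminium tube, 46 mm outside, 27 mm inside diameter, 56 mm high, on a dark 68 x 68 mm foot 6 mm high; origin at the centre of its underside. The probe hangs in it by its collar and lifts straight out upward (30 mm of nose and 10 mm of tip are below the collar).
- probe: Hardness probe, loose, about 130 g, 102 mm long with its tip. Origin at the centre of its nose face, z along its axis from tip to handle, upright at first. Along z: nose 20 mm in diameter from 0 to 30 mm, grey collar 36 mm in diameter from 30 to 36 mm, black square handle 26 x 26 mm (faces across its x and y) from 36 to 92 mm; take it by the handle from above. The steel tip stands out 10 mm below the nose face.
- tip_end (a point): The end of the probe's steel tip (6 mm thick, rounded), on the probe's axis; moves with the tip.
- tip (a joint): How far the sprung tip is pushed into the probe, m: 0 fully out, 0.010 fully in. It begins to move at 1 N and takes 0.5 N more for each mm (about 3.5 N half way, 6 N fully in).
- pliers: Long-nose pliers with orange handles, 55 x 167 x 15 mm, lying on the worktop; origin at the centre of the underside. It is loose and not part of the job.
- battery: Black and orange cell, 26 mm in diameter, 50 mm high, standing; origin at the centre of its underside. It is loose and not part of the job.
- seal_spool: Green spool of white seal tape, 68 mm in diameter, 30 mm high; origin at the centre of its underside. It is loose and not part of the job.
- screwdriver: Short screwdriver with a black and red handle, 30 x 149 x 28 mm (long along its y), lying; origin at the centre of its underside. It is loose and not part of the job.
Things that resemble listed ones, but are neither listed nor needed, are in the scene too. Of the things that look like the marked_plaque, take the one that is farthest to the robot's left at the start.

How it is judged:
On the way, in this order (a step that is already met when the one before it is completed fails the run):
1. the yellow plaque lies squarely on the blue one on the anvil, let go (horizontal distance between marked_plaque and lower_plaque below 0.005 m and angle between the x axis of marked_plaque and the x axis of lower_plaque, either way round below 0.1 rad and angle between marked_plaque's own z axis and vertical below 0.05 rad and z of marked_plaque in the frame of lower_plaque between 0.0085 and 0.0115 m and height (world z) of lower_plaque between 0.0105 and 0.0135 m and contact force between the fingers and marked_plaque below 0.05 N and contact force between the fingers and lower_plaque below 0.05 N and linear speed of marked_plaque below 0.02 m/s and contact force between probe and marked_plaque below 0.01 N), for 0.3 s.
2. the probe has been lifted out of its stand by the gripper (z of probe in the frame of stand above 0.07 m and contact force between the fingers and probe above 1 N), for 0.1 s.
At the end, for the whole second after the job is handed in: Yellow plaque flat on the blue on the anvil, centres within 5 mm, edges within 0.10 rad, fingers off it; blue within 30 mm of the anvil's centre; gripper holds the probe clear of the stand, still, upright within 0.10 rad, tip within 5 mm of the spot's centre, pushed in 2 to 8 mm, 1.5 to 6 N (horizontal distance between marked_plaque and lower_plaque below 0.005 m and angle between the x axis of marked_plaque and the x axis of lower_plaque, either way round below 0.1 rad and angle between marked_plaque's own z axis and vertical below 0.05 rad and z of marked_plaque in the frame of lower_plaque between 0.0085 and 0.0115 m and height (world z) of lower_plaque between 0.0105 and 0.0135 m and contact force between the fingers and marked_plaque below 0.05 N and contact force between the fingers and lower_plaque below 0.05 N and linear speed of each of marked_plaque, probe below 0.02 m/s and horizontal distance between lower_plaque and anvil below 0.03 m and angle between probe's own z axis and vertical below 0.1 rad and horizontal distance between tip_end and spot below 0.005 m and value of joint tip between 0.002 and 0.008 m and contact force between probe and marked_plaque between 1.5 and 6 N and contact force between the fingers and probe above 1 N and contact force between probe and stand below 0.05 N); the arm keeps its last pose, push and grip.
It fails at once if the probe is pressed on a plaque with more than 15 N (contact force between probe and marked_plaque above 15 N or contact force between probe and lower_plaque above 15 N).
It fails at once if the yellow plaque is let fall from more than 15 mm above its place (height (world z) of marked_plaque above 0.037 m and contact force between marked_plaque and anything else below 0.01 N).
It fails at once if a bystander is moved by more than 30 mm (distance of any of pliers, battery, seal_spool, screwdriver from where it was at the start of the episode above 0.03 m).
It also fails if it takes over 54 s, if anything falls off the work surface, if the arm or the gripper's body presses on something with over 40 N, if the wrist force passes 120 N, or if a joint passes its speed limit or range.

## Working session

There is one attempt and no reset: what is moved stays moved. The work goes in short steps, Python scripts to look and compute and a shell command to move; the robot and the scene stay as the last step left them, time stands still between calls to the robot, and variables do not carry over. Pictures are saved under pics/ and viewed, and the job is handed in when it is done.

```bash
ls; mkdir -p pics
python3 - <<'E'
from cell import telemetry, vision, job, ctrl
import cv2,json
print(telemetry.state()); print(ctrl.grasp_offset)
for n in ["scene","side","wrist"]:
    im=vision.snapshot(n); cv2.imwrite(f"pics/a_{n}.png",im[:,:,::-1]); print(n,vision.camera_params(n))
E
```

```text
pics
{'clock': 0.0, 'q': array([ 1.10941376e+00,  3.00502275e-01,  1.52156045e+00, -2.04226390e-06,
        1.32073066e+00, -6.65855772e-02]), 'dq': array([ 0.00143273, -0.00030353,  0.00152356,  0.00105759, -0.00116719,
        0.00070265]), 'joint_efforts': array([ 1.19651057e-03, -5.43505704e+01, -3.61786616e+01, -2.46703735e-05,
        4.10126304e-03, -1.41847630e-05]), 'tool_pos': array([0.21142108, 0.50745899, 0.20721297]), 'ee_rot': array([-3.14151474e+00,  1.19819899e-03,  1.17599989e+00]), 'force': array([ 0.33129969, -0.31575757,  0.13194123]), 'ft_torque': array([ 0.02991881,  0.03010698, -0.00259967]), 'width': 0.08502135332861638}
0.0187
scene {'camera_matrix': array([[428.54022458,   0.        , 275.50488134],
       [  0.        , 428.54022458, 213.15603443],
       [  0.        ,   0.        ,   1.        ]]), 'rvec': array([ 1.9501316 , -1.1928877 ,  0.58319401]), 'tvec': array([-0.18684593,  0.35830838,  0.70612914])}
side {'camera_matrix': array([[485.77408381,   0.        , 279.16627838],
       [  0.        , 485.77408381, 222.14117957],
       [  0.        ,   0.        ,   1.        ]]), 'rvec': array([ 2.24561804, -0.11110248,  0.0562208 ]), 'tvec': array([-0.52799826,  0.11414729,  1.36813735])}
wrist {'camera_matrix': array([[314.62202588,   0.        , 282.09169572],
       [  0.        , 314.62202588, 207.55854515],
       [  0.        ,   0.        ,   1.        ]]), 'T_tool_cam': array([[ 9.99999112e-01,  9.41001221e-04, -9.43378304e-04,
         1.39638163e-06],
       [-6.16175953e-04,  9.54326871e-01,  2.98763860e-01,
        -7.65351114e-02],
       [ 1.18142842e-03, -2.98763014e-01,  9.54326603e-01,
        -1.66663951e-01],
       [ 0.00000000e+00,  0.00000000e+00,  0.00000000e+00,
         1.00000000e+00]])}
```

View pics/a_scene.png

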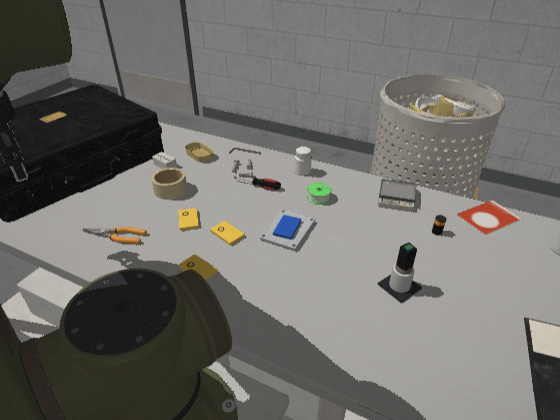

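View pics/a_side.png

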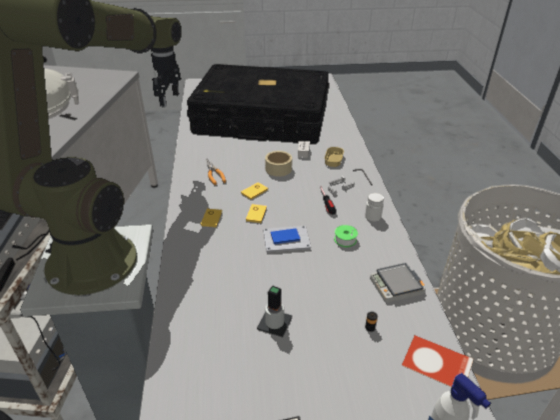

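View pics/a_wrist.png

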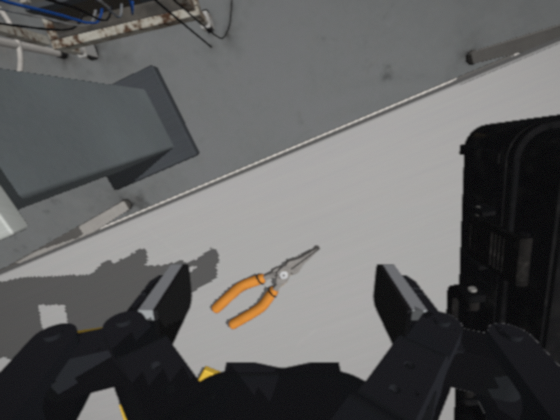

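```bash
cat > h.py <<'E'
import numpy as np, cv2
from scipy.spatial.transform import Rotation as Ro
from cell import telemetry, vision, job, ctrl
def toolT(s):
    T=np.eye(4);T[:3,:3]=Ro.from_euler('xyz',s['ee_rot']).as_matrix();T[:3,3]=s['tool_pos'];return T
def cam(n,s=None):
    p=vision.camera_params(n);K=p['camera_matrix']
    if n=='wrist':
        T=toolT(s or telemetry.state())@p['T_tool_cam']
        return K,T[:3,:3],T[:3,3]
    R=cv2.Rodrigues(p['rvec'])[0];return K,R.T,-R.T@p['tvec']
def rays(C,uv):
    K,R,c=C;uv=np.atleast_2d(uv).astype(float)
    return (R@np.linalg.inv(K)@np.c_[uv,np.ones(len(uv))].T).T
def onz(C,uv,z):
    d=rays(C,uv);return C[2]+d*((z-C[2][2])/d[:,2])[:,None]
def tri(C1,u1,C2,u2):
    A=[];b=[]
    for C,u in((C1,u1),(C2,u2)):
        d=rays(C,u)[0];d/=np.linalg.norm(d);P=np.eye(3)-np.outer(d,d);A.append(P);b.append(P@C[2])
    x=np.linalg.lstsq(np.vstack(A),np.hstack(b),rcond=None)[0]
    d=rays(C1,u1)[0];d/=np.linalg.norm(d);e=(np.eye(3)-np.outer(d,d))@(x-C1[2])
    return x,2*np.linalg.norm(e)
def proj(C,X):
    K,R,c=C;x=K@(R.T@(np.asarray(X)-c));return x[:2]/x[2]
def hsv(im): return cv2.cvtColor(im,cv2.COLOR_RGB2HSV)
Y=((18,120,60),(32,255,255)); B=((108,150,50),(125,255,255))
def blobs(im,rng,amin=60):
    m=cv2.inRange(hsv(im),*rng);m=cv2.morphologyEx(m,cv2.MORPH_CLOSE,np.ones((3,3)))
    cs,_=cv2.findContours(m,cv2.RETR_EXTERNAL,cv2.CHAIN_APPROX_NONE)
    return sorted([c for c in cs if cv2.contourArea(c)>amin],key=cv2.contourArea,reverse=True)
def rectw(C,c,z):
    """min-area rectangle of contour cast on plane z -> centre, long, short, yaw of long"""
    P=onz(C,c.reshape(-1,2),z)[:,:2].astype(np.float32)
    r=cv2.minAreaRect(P*1000);b=cv2.boxPoints(r)/1000
    e1=b[1]-b[0];e2=b[2]-b[1]
    e=e1 if np.linalg.norm(e1)>np.linalg.norm(e2) else e2
    return b.mean(0),max(r[1]),min(r[1]),(np.arctan2(e[1],e[0])+np.pi/2)%np.pi-np.pi/2,b
E
python3 - <<'E'
from h import *
np.set_printoptions(precision=4,suppress=True)
for n in("scene","side"):
    im=cv2.imread(f"pics/a_{n}.png")[:,:,::-1].copy();C=cam(n);print(n,C[2])
    for nm,r,z in(("Y",Y,.01),("B",B,.022)):
        for c in blobs(im,r):
            q=rectw(C,c,z);print(nm,cv2.contourArea(c),c.reshape(-1,2).mean(0),q[:4])
S=cam("scene");D=cam("side")
for nm,a,b in(("probe top",(406,247),(274,292)),("stand tube",(402,275),(275,313)),("spool",(320,190),(346,232)),("battery",(439,218),(371,316)),("A",(188,219),(255,190)),("B",(228,233),(257,213)),("C",(197,268),(211,217)),("blue",(287,227),(285,236)),("pliers",(130,234),(216,173))):
    print(nm,*tri(S,a,D,b))
E
```

```text
scene [-0.2191 -0.3291  0.7111]
Y 436.5 [197.1605 266.7778] (array([0.3314, 0.1648], dtype=float32), 85.38168334960938, 53.57036209106445, np.float32(1.3650652))
Y 416.5 [227.2535 232.2535] (array([0.4721, 0.1729], dtype=float32), 86.49703216552734, 53.53118133544922, np.float32(1.2703305))
Y 342.5 [187.863  218.7397] (array([0.4728, 0.2965], dtype=float32), 89.59141540527344, 49.33180236816406, np.float32(0.6942805))
Y 99.0 [ 53.38 116.44] (array([0.7619, 1.1548], dtype=float32), 87.89555358886719, 56.96193313598633, np.float32(-0.14922786))
B 378.5 [286.6575 226.6027] (array([0.5491, 0.0404], dtype=float32), 85.0326919555664, 50.442142486572266, np.float32(0.11584294))
side [ 0.4241 -1.0424  0.9472]
Y 237.0 [210.931  217.5172] (array([0.3333, 0.162 ], dtype=float32), 84.81333923339844, 49.54319381713867, np.float32(1.3363429))
Y 229.5 [256.0175 213.2281] (array([0.4742, 0.1706], dtype=float32), 85.84553527832031, 49.25355529785156, np.float32(1.2787479))
Y 207.0 [254.     190.3654] (array([0.4759, 0.2956], dtype=float32), 83.55802917480469, 55.495140075683594, np.float32(0.68002164))
B 323.5 [467.8598 392.6822] (array([ 0.8763, -0.5128], dtype=float32), 78.65354919433594, 51.15087127685547, np.float32(-1.1443949))
B 262.0 [284.5294 235.6618] (array([0.5508, 0.0383], dtype=float32), 75.52865600585938, 52.249996185302734, np.float32(0.11594045))
probe top [ 0.4933 -0.2627  0.1131] 0.006689073604556144
stand tube [ 0.4936 -0.2658  0.0374] 0.0009317209242518818
spool [0.7299 0.0251 0.0304] 0.0030791753615577303
battery [ 0.7221 -0.3014  0.0455] 0.0042966150165855135
A [0.4786 0.3023 0.0042] 0.003400840252557729
B [0.477  0.1743 0.0047] 0.0036126819836039287
C [0.3329 0.1675 0.0067] 0.0006493467262877658
blue [0.5519 0.0414 0.0173] 0.000853727687470436
pliers [0.3483 0.384  0.0231] 0.011166273795471237
```

Run:
```python
import cv2
for n,(x,y,w,h) in dict(scene=(150,190,280,120),side=(190,160,160,180)).items():
    im=cv2.imread(f"pics/a_{n}.png")[y:y+h,x:x+w]
    f=min(800//w,600//h);cv2.imwrite(f"pics/z_{n}.png",cv2.resize(im,None,fx=f,fy=f,interpolation=cv2.INTER_CUBIC))
```

```text
(no output)
```

View pics/z_scene.png

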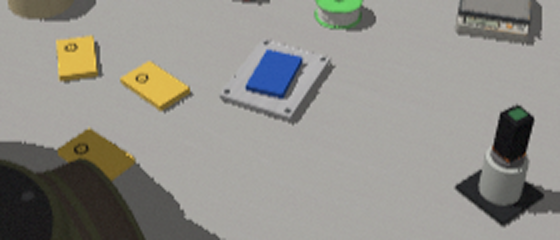

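View pics/z_side.png

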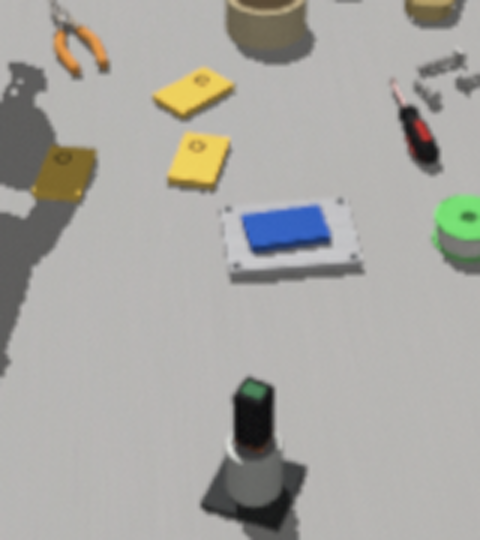

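Side and scene agree: three yellow plaques. The leftmost is A at about (0.474, 0.296), with long axis yaw about 0.69. Blue is at about (0.55, 0.04) with yaw about 0.116, and the probe and stand are at about (0.493, -0.265). I'll hover over A.

```bash
cat >> h.py <<'E'
def go(pos,yaw,s=None):
    s=s or telemetry.state();T=toolT(s);d=T[:3,:3].T@(np.array(pos)-T[:3,3])
    cy=np.arctan2(T[1,0],T[0,0]);t=-(yaw-cy);t=(t+np.pi)%(2*np.pi)-np.pi
    q6=s['q'][5];print("t",round(s['clock'],2),"at",s['tool_pos'].round(4),"yaw",cy.round(4),"rpy",s['ee_rot'].round(4),"F",s['force'].round(2),"w",round(s['width'],4),"q6",round(q6,2))
    print("shift",d.round(4),"turn",round(t,4))
E
python3 -c "
from h import *
go([.46,.29,.20],-.88)"
```

```text
t 0.15 at [0.2115 0.5075 0.2073] yaw 1.176 rpy [-3.1415e+00  9.0000e-04  1.1760e+00] F [-0.67 -0.38  0.23] w 0.0854 q6 -0.07
shift [-0.1052  0.3131  0.0074] turn 2.056
```

```bash
python3 -m inch '[[[-0.02,0.06,0.005],0.18,0.085],[[-0.04,0.115,0.007],0.36,0.085],[[-0.06,0.17,0.007],0.54,0.085],[[-0.08,0.225,0.007],0.72,0.085],[[-0.1,0.28,0.007],0.9,0.085],[[-0.105,0.313,0.007],1.08,0.085],[[-0.105,0.313,0.007],1.26,0.085],[[-0.105,0.313,0.007],1.44,0.085],[[-0.105,0.313,0.007],1.62,0.085],[[-0.105,0.313,0.007],1.8,0.085],[[-0.105,0.313,0.007],1.98,0.085],[[-0.105,0.313,0.007],2.056,0.085]]'
python3 - <<'E'
from h import *
s=telemetry.state();im=vision.snapshot("wrist");cv2.imwrite("pics/w1.png",im[:,:,::-1]);np.save("pics/w1.npy",s,allow_pickle=True)
go([.46,.29,.2],-.88,s)
C=cam("wrist",s)
for c in blobs(im,Y,300):
    print(cv2.contourArea(c),c.reshape(-1,2).mean(0));q=rectw(C,c,.01);print(q[:4])
E
```

```text
clock: 1.65
tool_pos: [0.4599, 0.2901, 0.2002]
ee_rot: [3.14, -0.0, -0.884]
force: [-1.1, -0.3, -0.6]
width: 0.0849
t 1.65 at [0.4599 0.2901 0.2002] yaw -0.8841 rpy [ 3.1403e+00 -2.0000e-04 -8.8410e-01] F [-1.14 -0.25 -0.58] w 0.0849 q6 1.38
shift [ 0.0002 -0.      0.0002] turn -0.0041
2907.0 [284.16513761 160.68807339]
(array([0.4756057 , 0.29954088], dtype=float32), 77.54524993896484, 49.739383697509766, np.float32(0.6888963))
2452.5 [361.56140351 226.73684211]
(array([0.4737298 , 0.17601821], dtype=float32), 81.22901153564453, 49.494930267333984, np.float32(1.2662634))
1973.5 [292.3986014  306.56643357]
(array([0.33391005, 0.1688669 ], dtype=float32), 81.920166015625, 50.95252990722656, np.float32(1.33523))
```

View pics/w1.png

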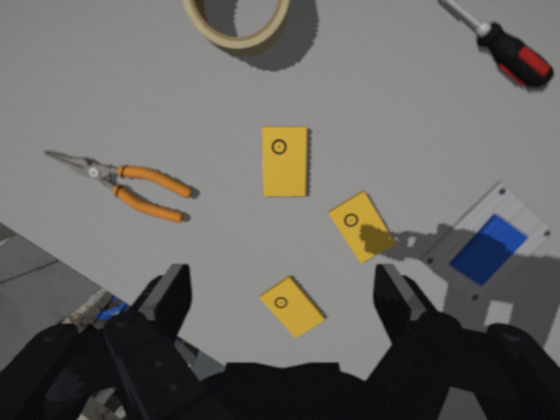

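Wrist view: plaque A is at pixel (285,161) with its ring at (279,147). Pliers, bowl and the other plaques are clear of the fingers. I'll go lower over A for the second view.

```bash
python3 -c "
from h import *
go([.475,.2985,.10],-.882)"
```

```text
t 1.7 at [0.4599 0.2901 0.2002] yaw -0.8865 rpy [ 3.1403e+00 -3.0000e-04 -8.8650e-01] F [ 0.78 -0.21  0.5 ] w 0.0851 q6 1.38
shift [ 0.003  -0.0171  0.1002] turn -0.0045
```

```bash
python3 -m inch '[[[0.001,-0.008,0.04],-0.004,0.085],[[0.003,-0.017,0.08],-0.004,0.085],[[0.003,-0.017,0.1],-0.004,0.085],[[0.003,-0.017,0.1],-0.004,0.085]]'
python3 - <<'E'
from h import *
s0=np.load("pics/w1.npy",allow_pickle=True).item();im0=cv2.imread("pics/w1.png")[:,:,::-1].copy()
s=telemetry.state();im=vision.snapshot("wrist");cv2.imwrite("pics/w2.png",im[:,:,::-1]);np.save("pics/w2.npy",s,allow_pickle=True)
C0=cam("wrist",s0);C=cam("wrist",s)
c0=blobs(im0,Y,300)[0];c=blobs(im,Y,300)
for k in c: print(cv2.contourArea(k),k.reshape(-1,2).mean(0),rectw(C,k,.01)[:4])
c=c[0]
P=cv2.boxPoints(cv2.minAreaRect(c0));Q=cv2.boxPoints(cv2.minAreaRect(c))
P=np.array(sorted(P.tolist(),key=lambda p:(p[1]>P[:,1].mean(),p[0])));Q=np.array(sorted(Q.tolist(),key=lambda p:(p[1]>Q[:,1].mean(),p[0])))
print(P.round(1),Q.round(1))
X=[tri(C0,p,C,q) for p,q in zip(P,Q)]
for x in X: print(x[0].round(4),round(x[1],4))
print(np.mean([x[0] for x in X],0))
go([.475,.2985,.02],-.882,s)
E
```

```text
clock: 2.2
tool_pos: [0.4742, 0.2981, 0.0987]
ee_rot: [3.137, 0.0, -0.881]
force: [0.6, -0.2, 0.6]
width: 0.0845
5229.5 [281.36082474 197.17182131] (array([0.47582307, 0.30012238], dtype=float32), 79.86173248291016, 49.74564743041992, np.float32(0.6958736))
2026.0 [376.31782946 275.51937984] (array([0.4748664 , 0.17732634], dtype=float32), 82.9864730834961, 49.676570892333984, np.float32(1.2732309))
816.5 [281.17117117 357.71171171] (array([0.34493548, 0.1925636 ], dtype=float32), 44.985931396484375, 33.995506286621094, np.float32(-0.23086333))
[[262. 127.]
 [306. 127.]
 [262. 195.]
 [306. 195.]] [[251. 152.]
 [311. 152.]
 [251. 243.]
 [311. 243.]]
[ 0.4884  0.3438 -0.0066] 0.001
[ 0.5208  0.3036 -0.0134] 0.0
[0.43   0.2961 0.0145] 0.0008
[0.4624 0.2558 0.0128] 0.0002
[0.47540778 0.29982619 0.00181608]
t 2.2 at [0.4742 0.2981 0.0987] yaw -0.8814 rpy [ 3.1372e+00  4.0000e-04 -8.8140e-01] F [ 0.57 -0.16  0.6 ] w 0.0845 q6 1.38
shift [ 0.0002 -0.0013  0.0787] turn 0.0006
```

View pics/w2.png

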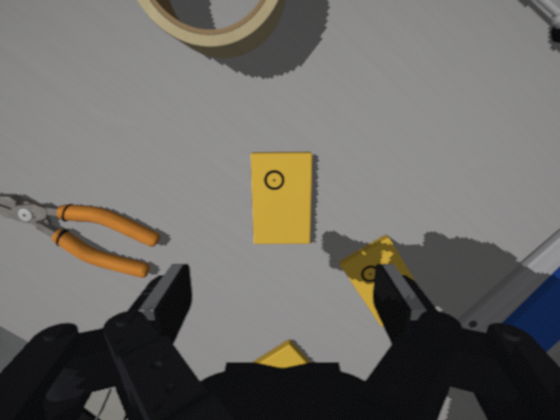

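```bash
python3 -c "
from h import *
go([.4757,.2998,.012],-.878)"
```

```text
t 2.25 at [0.4748 0.2984 0.1002] yaw -0.8816 rpy [ 3.1395e+00 -1.0000e-04 -8.8160e-01] F [0.05 0.43 0.95] w 0.085 q6 1.38
shift [-0.0005 -0.0018  0.0882] turn -0.0036
```

```bash
python3 -m inch '[[[-0.0005,-0.002,0.03],-0.004,0.064],[[-0.0005,-0.002,0.06],-0.004,0.064],[[-0.0005,-0.002,0.08],-0.004,0.064],[[-0.0005,-0.002,0.088],-0.004,0.064],[[-0.0005,-0.002,0.092],-0.004,0.064],[[-0.0005,-0.002,0.095],-0.004,0.064],[[-0.0005,-0.002,0.095],-0.004,0.064]]'
python3 - <<'E'
from h import *
s=telemetry.state();im=vision.snapshot("wrist");cv2.imwrite("pics/w3.png",im[:,:,::-1]);go([.4757,.2998,.0],-.878,s)
C=cam("wrist",s)
for c in blobs(im,Y,300)[:1]: print(rectw(C,c,.01)[:4])
E
```

```text
clock: 3.12
tool_pos: [0.4761, 0.3001, 0.0056]
ee_rot: [3.14, -0.0, -0.878]
force: [0.1, -0.6, 0.5]
width: 0.0642
t 3.12 at [0.4761 0.3001 0.0056] yaw -0.8776 rpy [ 3.1402e+00 -3.0000e-04 -8.7760e-01] F [ 0.06 -0.57  0.45] w 0.0642 q6 1.38
shift [-0.0001  0.0004  0.0056] turn 0.0004
(array([0.47593352, 0.30046415], dtype=float32), 80.67484283447266, 49.58672332763672, np.float32(0.6946894))
```

View pics/w3.png

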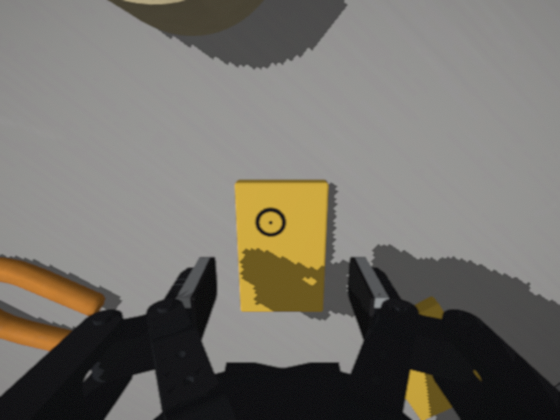

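Plaque is centred between the open fingers (fingers at columns 215 and 350, plaque at 237–327). I'll ease down and feel for the table.

```bash
python3 -m inch '[[[0,0,0.002],0,0.060],[[0,0,0.004],0,0.060],[[0,0,0.004],0,0.060]]';python3 -m inch '[[[0,0,0.002],0,0.060],[[0,0,0.002],0,0.060]]'
```

```text
clock: 3.55
tool_pos: [0.476, 0.3, 0.0015]
ee_rot: [3.14, -0.0, -0.878]
force: [-0.1, 0.2, -0.3]
width: 0.0599
clock: 3.8
tool_pos: [0.4759, 0.3, -0.0007]
ee_rot: [3.14, -0.0, -0.878]
force: [-0.3, 0.8, 0.1]
width: 0.0603
```

```bash
python3 -m inch '[[[0,0,0.0015],0,0.060],[[0,0,0.0015],0,0.060]]';python3 -m inch '[[[0,0,0.0015],0,0.060],[[0,0,0.0015],0,0.060]]'
```

```text
clock: 4.05
tool_pos: [0.4758, 0.2999, -0.0024]
ee_rot: [3.139, -0.0, -0.878]
force: [-0.4, -0.3, -0.2]
width: 0.06
clock: 4.3
tool_pos: [0.4757, 0.2999, -0.004]
ee_rot: [3.139, -0.0, -0.878]
force: [-0.7, 0.3, -0.1]
width: 0.0602
```

```bash
python3 -m inch '[[[0,0,0],0,0.046],[[0,0,0],0,0.046],[[0,0,0],0,0.046],[[0,0,0],0,0.046]]' 30
```

```text
clock: 4.8
tool_pos: [0.4757, 0.2999, -0.004]
ee_rot: [3.139, -0.0, -0.878]
force: [-0.4, 0.0, -0.5]
width: 0.046
```

Run:
```python
from h import *
im=vision.snapshot("wrist");cv2.imwrite("pics/w4.png",im[:,:,::-1]);im=vision.snapshot("side");cv2.imwrite("pics/s4.png",cv2.resize(im[140:240,180:330],None,fx=5,fy=5)[:,:,::-1])
```

```text
(no output)
```

View pics/w4.png

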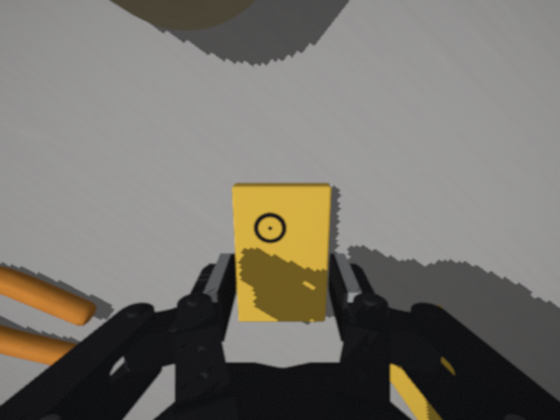

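View pics/s4.png

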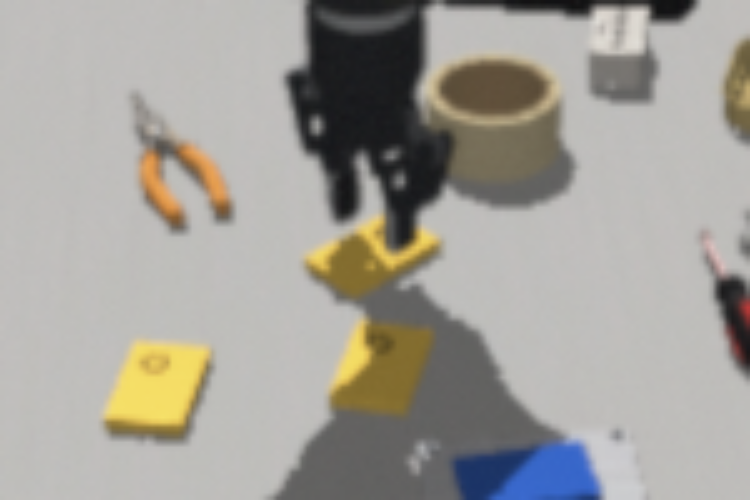

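```bash
python3 -m inch '[[[0,0,0],0,0.036],[[0,0,0],0,0.036],[[0,0,0],0,0.036],[[0,0,0],0,0.036]]' 40
```

```text
clock: 5.4
tool_pos: [0.4757, 0.2999, -0.004]
ee_rot: [3.139, 0.0, -0.878]
force: [0.2, 0.3, -0.1]
width: 0.036
```

Run:
```python
from h import *
im=vision.snapshot("wrist");cv2.imwrite("pics/w5.png",im[:,:,::-1]);im=vision.snapshot("side");cv2.imwrite("pics/s5.png",cv2.resize(im[140:240,180:330],None,fx=5,fy=5)[:,:,::-1])
```

```text
(no output)
```

View pics/w5.png

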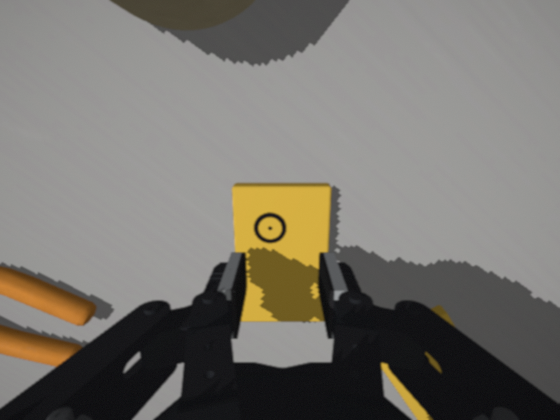

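View pics/s5.png

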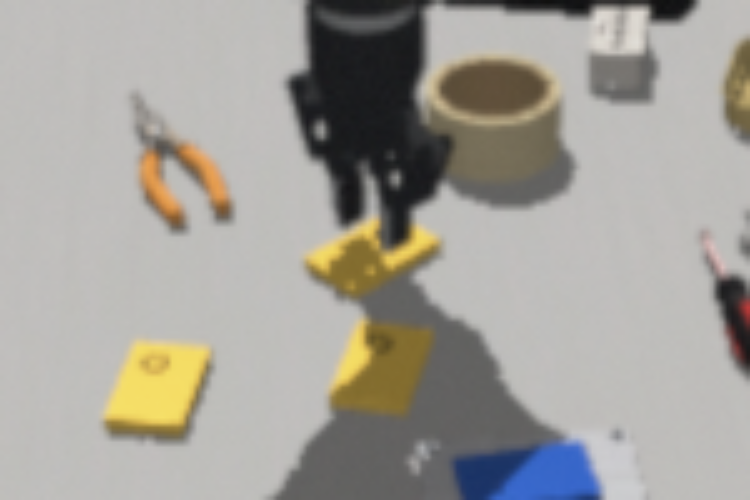

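Fingers passed over the plaque without touching it, so the tips are higher than expected. I'll check fingertip height in two views.

Run:
```python
from h import *
im=vision.snapshot("side");cv2.imwrite("pics/s6.png",cv2.resize(im[165:215,220:290],None,fx=10,fy=10)[:,:,::-1])
im=vision.snapshot("scene");cv2.imwrite("pics/c6.png",cv2.resize(im[180:250,150:250],None,fx=8,fy=8)[:,:,::-1])
s=telemetry.state();T=toolT(s);np.set_printoptions(precision=2,suppress=True)
for n,o,f in(("side",(220,165),10),("scene",(150,180),8)):
  C=cam(n)
  for sx in(-.018,.018):
    for z in(0,-.01,-.02,-.03):
      for y in (-.011,.011):print(n,sx,z,y,(proj(C,(T@[sx,y,z,1])[:3])-o)*f)
```

```text
side -0.018 0 -0.011 [328.81 244.64]
side -0.018 0 0.011 [281.24 271.  ]
side -0.018 -0.01 -0.011 [327.92 220.42]
side -0.018 -0.01 0.011 [280.17 246.71]
side -0.018 -0.02 -0.011 [327.04 196.03]
side -0.018 -0.02 0.011 [279.1  222.23]
side -0.018 -0.03 -0.011 [326.14 171.45]
side -0.018 -0.03 0.011 [278.01 197.56]
side 0.018 0 -0.011 [401.76 287.79]
side 0.018 0 0.011 [354.17 314.8 ]
side 0.018 -0.01 -0.011 [401.15 263.46]
side 0.018 -0.01 0.011 [353.37 290.39]
side 0.018 -0.02 -0.011 [400.53 238.93]
side 0.018 -0.02 0.011 [352.57 265.78]
side 0.018 -0.03 -0.011 [399.91 214.22]
side 0.018 -0.03 0.011 [351.75 240.98]
scene -0.018 0 -0.011 [250.55 320.92]
scene -0.018 0 0.011 [253.42 360.52]
scene -0.018 -0.01 -0.011 [246.39 297.52]
scene -0.018 -0.01 0.011 [249.21 336.97]
scene -0.018 -0.02 -0.011 [242.18 273.88]
scene -0.018 -0.02 0.011 [244.96 313.18]
scene -0.018 -0.03 -0.011 [237.93 249.98]
scene -0.018 -0.03 0.011 [240.65 289.13]
scene 0.018 0 -0.011 [357.76 306.28]
scene 0.018 0 0.011 [362.22 345.45]
scene 0.018 -0.01 -0.011 [354.17 282.93]
scene 0.018 -0.01 0.011 [358.6  321.95]
scene 0.018 -0.02 -0.011 [350.55 259.33]
scene 0.018 -0.02 0.011 [354.95 298.2 ]
scene 0.018 -0.03 -0.011 [346.89 235.48]
scene 0.018 -0.03 0.011 [351.25 274.2 ]
```

View pics/s6.png

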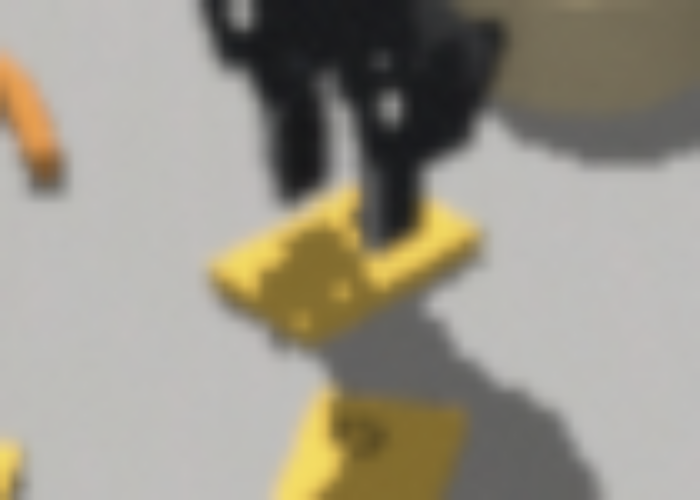

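View pics/c6.png

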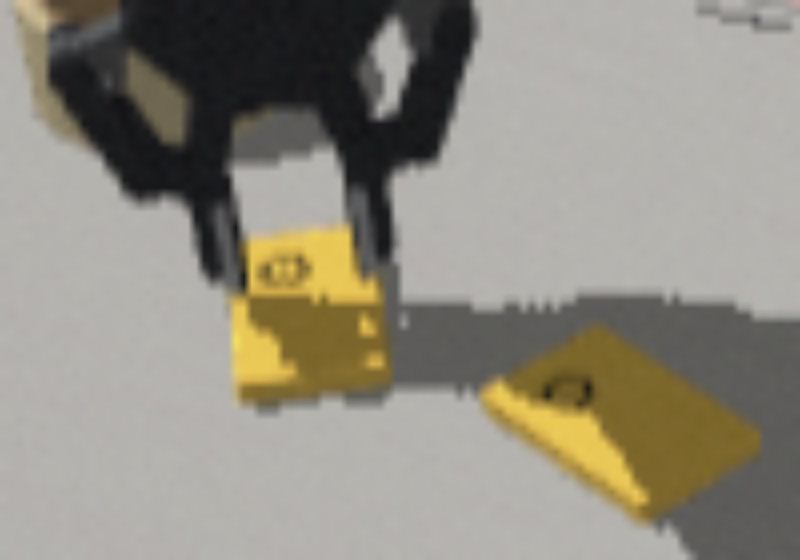

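Both side views put the fingertip ends about 28 mm behind the nominal TCP at this opening, so they are about 24 mm up. I'll open and feel further down in small steps.

```bash
python3 -m inch '[[[0,0,0],0,0.062],[[0,0,0],0,0.062],[[0,0,0.005],0,0.062],[[0,0,0.010],0,0.062],[[0,0,0.014],0,0.062],[[0,0,0.014],0,0.062]]';python3 - <<'E'
from h import *
s=telemetry.state();go([.4757,.2998,-.02],-.878,s)
im=vision.snapshot("side");cv2.imwrite("pics/s7.png",cv2.resize(im[165:215,220:290],None,fx=10,fy=10)[:,:,::-1])
im=vision.snapshot("scene");cv2.imwrite("pics/c7.png",cv2.resize(im[180:250,150:250],None,fx=8,fy=8)[:,:,::-1])
T=toolT(s);np.set_printoptions(precision=0,suppress=True)
for n,o,f in(("side",(220,165),10),("scene",(150,180),8)):
  C=cam(n)
  for sx in(-.031,.031):
    for z in(-.02,-.03):
      for y in (-.011,.011):print(n,sx,z,y,(proj(C,(T@[sx,y,z,1])[:3])-o)*f)
E
```

```text
clock: 6.35
tool_pos: [0.4755, 0.2997, -0.0185]
ee_rot: [3.138, 0.0, -0.878]
force: [-0.5, -0.7, -0.1]
width: 0.0622
t 6.35 at [ 0.4755  0.2997 -0.0185] yaw -0.8776 rpy [ 3.1383e+00  1.0000e-04 -8.7760e-01] F [-0.55 -0.72 -0.07] w 0.0622 q6 1.38
shift [ 0.0001 -0.0002  0.0015] turn 0.0004
side -0.031 -0.02 -0.011 [302. 216.]
side -0.031 -0.02 0.011 [254. 242.]
side -0.031 -0.03 -0.011 [301. 192.]
side -0.031 -0.03 0.011 [253. 218.]
side 0.031 -0.02 -0.011 [428. 291.]
side 0.031 -0.02 0.011 [380. 318.]
side 0.031 -0.03 -0.011 [427. 266.]
side 0.031 -0.03 0.011 [379. 293.]
scene -0.031 -0.02 -0.011 [209. 314.]
scene -0.031 -0.02 0.011 [211. 354.]
scene -0.031 -0.03 -0.011 [205. 290.]
scene -0.031 -0.03 0.011 [207. 330.]
scene 0.031 -0.02 -0.011 [394. 289.]
scene 0.031 -0.02 0.011 [399. 328.]
scene 0.031 -0.03 -0.011 [391. 265.]
scene 0.031 -0.03 0.011 [396. 304.]
```

View pics/s7.png

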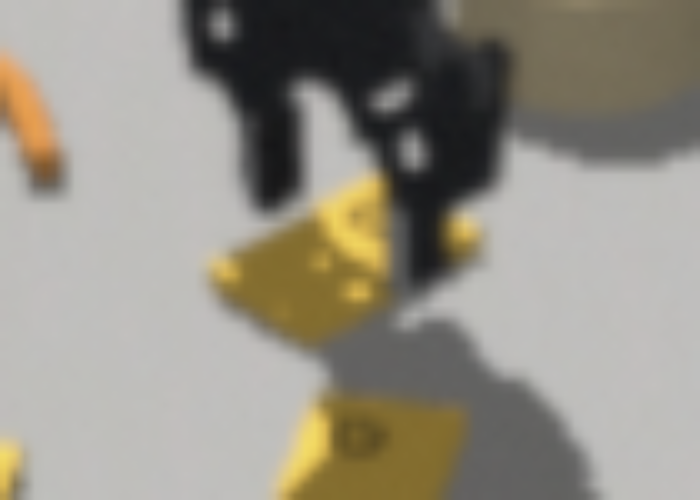

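View pics/c7.png

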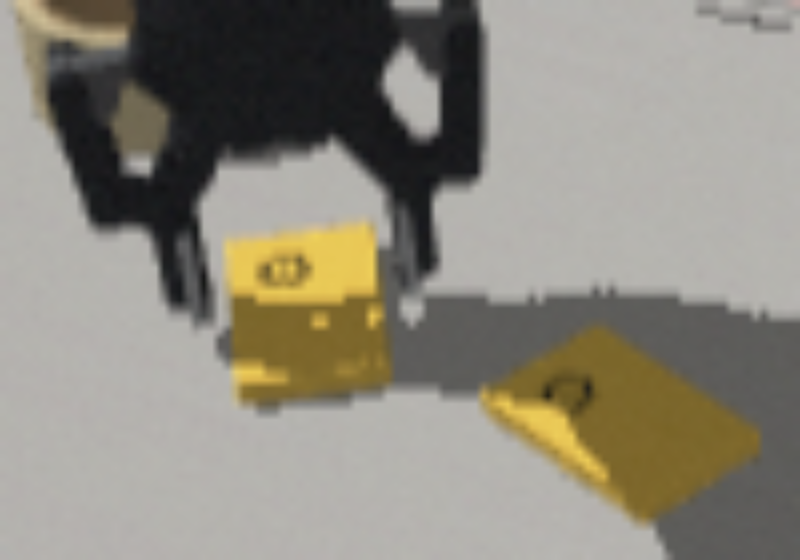

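```bash
python3 -m inch '[[[0,0,0.004],0,0.062],[[0,0,0.006],0,0.062],[[0,0,0.006],0,0.062]]';python3 -m inch '[[[0,0,0.0015],0,0.060],[[0,0,0.003],0,0.058],[[0,0,0.003],0,0.058]]'
```

```text
clock: 6.82
tool_pos: [0.4756, 0.2998, -0.0242]
ee_rot: [3.139, 0.0, -0.878]
force: [-0.2, 0.2, -0.4]
width: 0.062
clock: 7.2
tool_pos: [0.4756, 0.2998, -0.0273]
ee_rot: [3.139, 0.0, -0.878]
force: [-0.0, -0.2, 0.7]
width: 0.0576
```

```bash
python3 -m inch '[[[0,0,0],0,0.044],[[0,0,0],0,0.044],[[0,0,0],0,0.044],[[0,0,0],0,0.044]]' 40
```

```text
clock: 7.7
tool_pos: [0.4765, 0.3002, -0.0262]
ee_rot: [3.141, -0.0, -0.878]
force: [0.7, -0.7, 8.7]
width: 0.049
```

Gripped: the opening stopped at 49 mm with a light 9 N touch on the table. Lifting.

```bash
python3 -m inch '[[[0,0,-0.003],0,0.04],[[0,0,-0.015],0,0.04],[[0,0,-0.045],0,0.04],[[0,0,-0.08],0,0.04],[[0,0,-0.1],0,0.04],[[0,0,-0.1],0,0.04]]' 60;python3 - <<'E'
from h import *
s=telemetry.state();go([.55,.03,.09],-1.455,s)
im=vision.snapshot("side");cv2.imwrite("pics/s8.png",cv2.resize(im[130:230,200:320],None,fx=6,fy=6)[:,:,::-1])
im=vision.snapshot("wrist");cv2.imwrite("pics/w8.png",im[:,:,::-1])
C=cam("wrist",s)
for c in blobs(im,B,200): print(c.reshape(-1,2).mean(0),rectw(C,c,.022)[:4])
E
```

```text
clock: 8.45
tool_pos: [0.4771, 0.3006, 0.0756]
ee_rot: [-3.139, -0.001, -0.878]
force: [-0.6, 0.1, -1.4]
width: 0.0483
t 8.45 at [0.4771 0.3006 0.0756] yaw -0.8776 rpy [-3.1392e+00 -1.0000e-03 -8.7760e-01] F [-0.63  0.06 -1.38] w 0.0483 q6 1.38
shift [ 0.2548  0.1168 -0.0145] turn 0.5774
[546.75925926 345.83950617] (array([0.5239345 , 0.05586162], dtype=float32), 76.73689270019531, 36.46450424194336, np.float32(0.9499532))
```

View pics/s8.png

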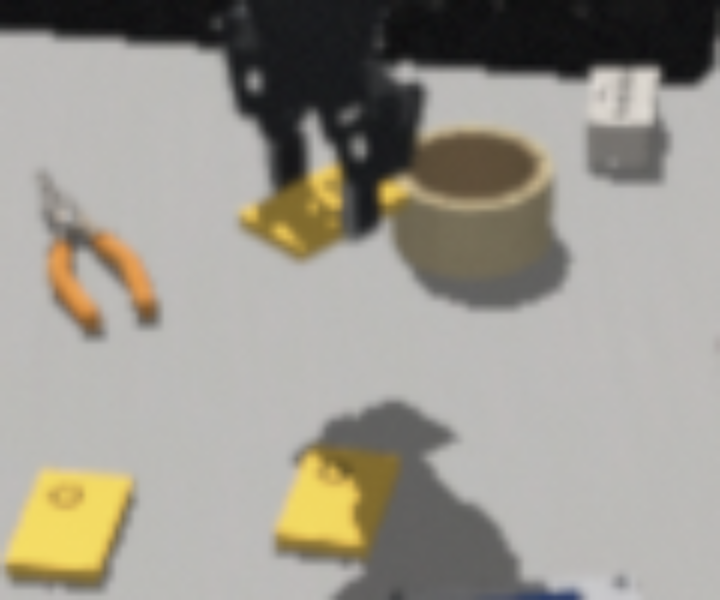

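View pics/w8.png

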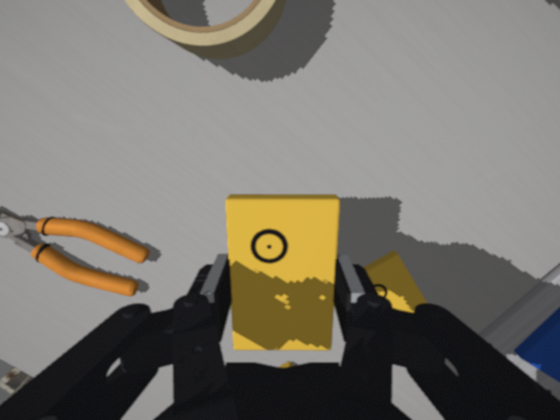

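Plaque is held with its ring up at (268,245). I'll move to a viewpoint short of the blue plaque so the wrist camera sees both.

```bash
python3 -c "
from h import *
go([.445,.045,.10],-1.455)"
```

```text
t 8.55 at [0.4762 0.3001 0.0733] yaw -0.8776 rpy [ 3.1403e+00 -3.0000e-04 -8.7760e-01] F [-0.31  0.3  -0.1 ] w 0.0484 q6 1.38
shift [ 0.1763  0.187  -0.0264] turn 0.5774
```

```bash
python3 -m inch '[[[0.02,0.02,-0.02],0.06,0.04],[[0.05,0.05,-0.026],0.16,0.04],[[0.08,0.085,-0.026],0.28,0.04],[[0.115,0.12,-0.026],0.4,0.04],[[0.15,0.16,-0.026],0.5,0.04],[[0.17,0.182,-0.026],0.56,0.04],[[0.176,0.187,-0.026],0.577,0.04],[[0.176,0.187,-0.026],0.577,0.04]]';cat > m.py <<'E'
from h import *
import sys
np.set_printoptions(precision=4,suppress=True)
def meas(tag):
    s=telemetry.state();im=vision.snapshot("wrist");cv2.imwrite(f"pics/{tag}.png",im[:,:,::-1]);np.save(f"pics/{tag}.npy",s,allow_pickle=True)
    C=cam("wrist",s)
    for c in blobs(im,B,300)[:1]: print("blue",c.reshape(-1,2).mean(0),*rectw(C,c,.022)[:4])
    for c in blobs(im,Y,300)[:1]:
        q=rectw(C,c,s['tool_pos'][2]+.0362);print("held",*q[:4]);t=np.linalg.inv(toolT(s))@[*q[0],s['tool_pos'][2]+.0362,1]
        print("held in tool",t[:3])
    return s
if __name__=="__main__":
    go([.55,.04,0],-1.455,meas(sys.argv[1]))
E
python3 m.py w9
```

```text
clock: 9.55
tool_pos: [0.4448, 0.0454, 0.0991]
ee_rot: [3.14, -0.001, -1.455]
force: [0.5, 0.3, -1.3]
width: 0.0481
blue [303.8976  61.3774] [0.5513 0.042 ] 77.5169906616211 48.619754791259766 0.11588633
held [0.4454 0.0457] 80.71147155761719 50.536197662353516 0.11521196
held in tool [-0.0002 -0.0006 -0.0362]
t 9.55 at [0.4448 0.0454 0.0991] yaw -1.4545 rpy [ 3.1399 -0.0007 -1.4545] F [ 0.49  0.32 -1.27] w 0.0481 q6 1.48
shift [ 0.0175 -0.1041  0.099 ] turn 0.0005
```

View pics/w9.png

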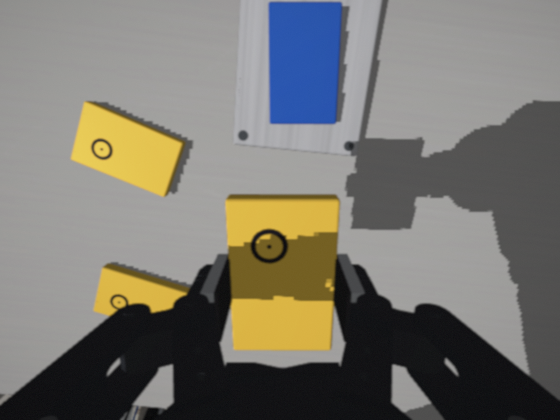

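```bash
python3 -m inch '[[[0.004,-0.012,-0.02],0.0,0.04],[[0.004,-0.012,-0.05],0.0,0.04],[[0.004,-0.012,-0.06],0,0.04],[[0.004,-0.012,-0.06],0,0.04]]'; python3 m.py w10
python3 - <<'E'
from h import *
CC=[];Ps=[]
for t in("w9","w10"):
    s=np.load(f"pics/{t}.npy",allow_pickle=True).item();im=cv2.imread(f"pics/{t}.png")[:,:,::-1].copy()
    CC.append(cam("wrist",s));c=blobs(im,B,300)[0];P=cv2.boxPoints(cv2.minAreaRect(c));Ps.append(np.array(sorted(P.tolist(),key=lambda p:(p[1]>P[:,1].mean(),p[0]))))
X=[tri(CC[0],p,CC[1],q) for p,q in zip(*Ps)]
for x in X:print(x[0].round(4),round(x[1],4))
print("mean",np.mean([x[0] for x in X],0))
E
```

```text
clock: 10.1
tool_pos: [0.4573, 0.0439, 0.1589]
ee_rot: [3.14, -0.001, -1.452]
force: [0.8, -0.1, -0.2]
width: 0.0483
blue [296.2254  86.8592] [0.5511 0.0417] 77.28218078613281 48.306766510009766 0.11378181
held [0.4579 0.0442] 80.68966674804688 50.53356170654297 0.11738253
held in tool [-0.0002 -0.0006 -0.0362]
t 10.1 at [0.4573 0.0439 0.1589] yaw -1.4523 rpy [ 3.1404 -0.0008 -1.4523] F [ 0.77 -0.1  -0.19] w 0.0483 q6 1.47
shift [ 0.0147 -0.0918  0.1588] turn 0.0027
[0.5856 0.0695 0.027 ] 0.0004
[0.5915 0.0235 0.0252] 0.0002
[0.5101 0.0615 0.0243] 0.0006
[0.5165 0.0125 0.0351] 0.0005
mean [0.55094965 0.04175085 0.02791237]
```

View pics/w10.png

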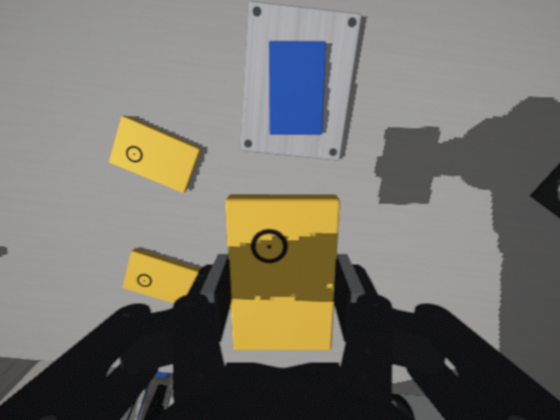

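Blue is at pixel (296,87). Two-view height of its top is about 25 mm against 22 by the text, and its pose is (0.551, 0.0415), yaw 0.115. I'll go over it.

```bash
python3 -c "
from h import *
go([.5505,.0414,.02],-1.4548)"
```

```text
t 10.15 at [0.4569 0.0438 0.1583] yaw -1.4526 rpy [ 3.1392e+00 -6.0000e-04 -1.4526e+00] F [ 0.14  0.33 -0.54] w 0.048 q6 1.47
shift [ 0.0133 -0.093   0.1381] turn 0.0022
```

```bash
python3 -m inch '[[[0.005,-0.035,0.02],0.002,0.04],[[0.01,-0.075,0.06],0.002,0.04],[[0.013,-0.093,0.1],0.002,0.04],[[0.013,-0.093,0.128],0.002,0.04],[[0.013,-0.093,0.138],0.002,0.04],[[0.013,-0.093,0.138],0.002,0.04],[[0.013,-0.093,0.138],0.002,0.04]]'; python3 m.py w11;  python3 - <<'E'
from h import *
im=vision.snapshot("side");cv2.imwrite("pics/s11.png",cv2.resize(im[190:270,240:340],None,fx=7,fy=7)[:,:,::-1])
E
```

```text
clock: 11.02
tool_pos: [0.551, 0.0418, 0.0213]
ee_rot: [3.141, -0.001, -1.455]
force: [1.1, -0.5, -1.4]
width: 0.0487
blue [281.2687 184.9353] [0.5876 0.0463] 48.37007522583008 8.865382194519043 -1.4543333
held [0.5516 0.0418] 80.66188049316406 50.07613754272461 0.115147114
held in tool [ 0.0001 -0.0006 -0.0362]
t 11.03 at [0.551  0.0418 0.0213] yaw -1.4545 rpy [ 3.141  -0.0008 -1.4545] F [ 1.05 -0.52 -1.4 ] w 0.0487 q6 1.46
shift [0.0016 0.0012 0.0213] turn 0.0005
```

View pics/w11.png

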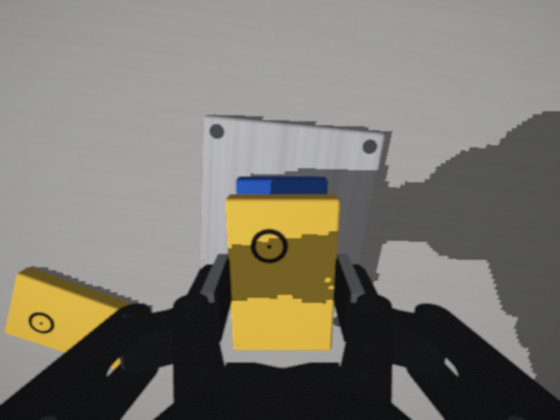

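View pics/s11.png

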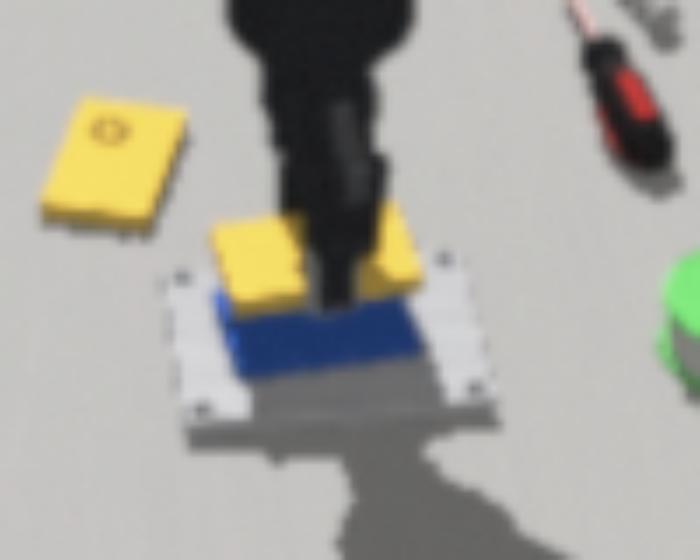

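Aligned within about 1 mm (blue's far edge shows evenly beyond yellow at columns 237–327). Lowering.

```bash
python3 -m inch '[[[0,0,0.008],0,0.04],[[0,0,0.016],0,0.04],[[0,0,0.020],0,0.04],[[0,0,0.0225],0,0.04],[[0,0,0.0225],0,0.04]]';python3 -m inch '[[[0,0,0.001],0,0.04],[[0,0,0.001],0,0.04]]'
```

```text
clock: 11.75
tool_pos: [0.551, 0.0417, -0.0014]
ee_rot: [3.141, -0.001, -1.455]
force: [-0.0, -0.0, -0.3]
width: 0.0483
clock: 12.0
tool_pos: [0.551, 0.0417, -0.0024]
ee_rot: [3.141, -0.001, -1.455]
force: [0.2, -0.4, -1.0]
width: 0.0482
```

```bash
python3 -m inch '[[[0,0,0.001],0,0.04],[[0,0,0.001],0,0.04]]';python3 -m inch '[[[0,0,0.001],0,0.04],[[0,0,0.001],0,0.04]]'
```

```text
clock: 12.25
tool_pos: [0.551, 0.0417, -0.0034]
ee_rot: [3.141, -0.001, -1.455]
force: [0.2, 0.1, -0.2]
width: 0.0483
clock: 12.5
tool_pos: [0.5511, 0.0417, -0.0041]
ee_rot: [3.141, -0.001, -1.455]
force: [-2.3, -0.4, 3.8]
width: 0.0484
```

Contact felt at the expected height (4 N). Releasing.

```bash
python3 -m inch '[[[0,0,0],0,0.052],[[0,0,0],0,0.06],[[0,0,0],0,0.064],[[0,0,0],0,0.066]]';python3 -m inch '[[[0,0,-0.01],0,0.066],[[0,0,-0.04],0,0.066],[[0,0.02,-0.08],0,0.066],[[0,0.05,-0.11],0,0.066],[[0,0.06,-0.11],0,0.066],[[0,0.06,-0.11],0,0.066]]';python3 - <<'E'
from h import *
np.set_printoptions(precision=4,suppress=True)
s=telemetry.state();im=vision.snapshot("wrist");cv2.imwrite("pics/w12.png",im[:,:,::-1])
C=cam("wrist",s)
for c in blobs(im,Y,300)[:3]: print(c.reshape(-1,2).mean(0),*rectw(C,c,.032)[:4])
for c in blobs(im,B,10)[:3]: print("B",cv2.contourArea(c),cv2.boundingRect(c))
im=vision.snapshot("side");cv2.imwrite("pics/s12.png",cv2.resize(im[190:340,230:350],None,fx=4,fy=4)[:,:,::-1])
for n in("scene","side"):
  im=vision.snapshot(n);C=cam(n)
  for c in blobs(im,Y,100)[:3]: print(n,*rectw(C,c,.032)[:4])
E
```

```text
clock: 13.0
tool_pos: [0.5511, 0.0417, -0.0041]
ee_rot: [3.141, -0.001, -1.455]
force: [-0.3, -0.8, 0.7]
width: 0.0656
clock: 13.75
tool_pos: [0.4914, 0.0348, 0.106]
ee_rot: [3.141, -0.001, -1.455]
force: [0.3, 0.2, -0.2]
width: 0.0664
[282.2903 128.3636] [0.5509 0.0413] 78.23992156982422 49.375362396240234 0.11477494
[119.4819 199.3406] [0.4827 0.1628] 73.71111297607422 47.5791015625 1.2719785
[118.798 310.697] [0.3773 0.1678] 38.37326431274414 15.34143352508545 1.3398982
scene [0.3148 0.1494] 82.73160552978516 51.0036506652832 1.344596
scene [0.4504 0.1571] 83.78273010253906 51.851341247558594 1.2703308
scene [0.5479 0.04  ] 87.33869934082031 51.653404235839844 0.11490667
side [0.5503 0.0379] 78.74626159667969 54.76129913330078 0.10322237
side [0.3357 0.1347] 83.36084747314453 47.944786071777344 1.3462764
side [0.4728 0.1422] 83.83033752441406 47.69647216796875 1.2787472
```

View pics/w12.png

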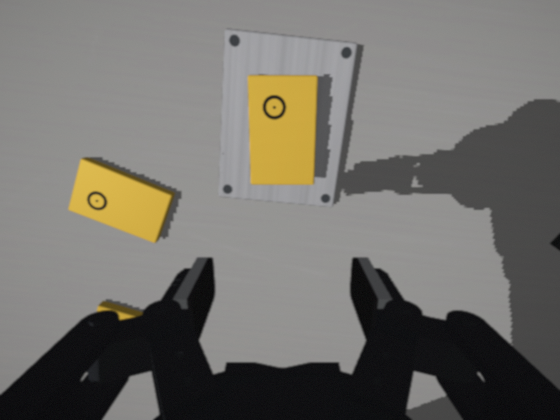

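View pics/s12.png

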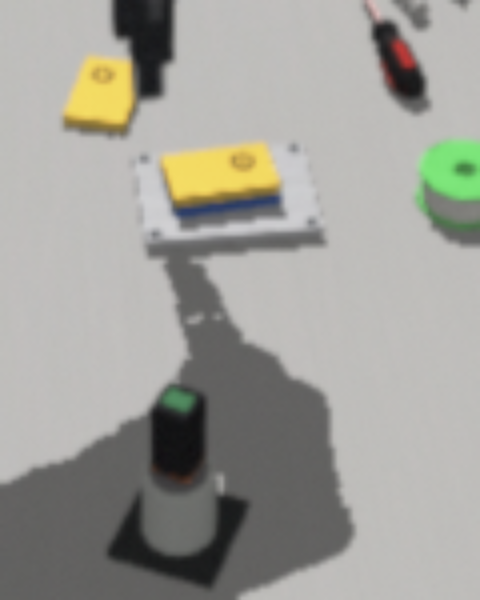

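The stack looks flush: yellow at pixels (249–317, 75–184) with no blue showing around it from above. The ring is at (274,107). Next I'll hover at the probe.

```bash
python3 -c "
from h import *
s=telemetry.state();im=cv2.imread('pics/w12.png')
g=cv2.cvtColor(im,cv2.COLOR_BGR2GRAY)[90:125,258:292];m=(g<75).astype(np.uint8)
n,l,st,ce=cv2.connectedComponentsWithStats(m);print(st,ce+[258,90])
ys,xs=np.where(m);print('ring px',xs.min()+258,xs.max()+258,ys.min()+90,ys.max()+90)
C=cam('wrist',s);print(onz(C,[(274,106.5)],.032))
go([.47,-.265,.22],-1.455)"
```

```text
[[   0    0   34   35 1078]
 [   6    6   21   23  112]] [[274.53525046 107.03988868]
 [274.16071429 106.61607143]]
ring px 264 284 96 118
[[0.56825416 0.04954749 0.032     ]]
t 13.95 at [0.4917 0.0349 0.1052] yaw -1.4546 rpy [ 3.1400e+00 -6.0000e-04 -1.4546e+00] F [0.3  0.1  0.82] w 0.0663 q6 1.45
shift [ 0.2954  0.0565 -0.1146] turn 0.0004
```

```bash
python3 -m inch '[[[0.01,0.01,-0.05],0,0.066],[[0.05,0.02,-0.1],0,0.066],[[0.105,0.03,-0.115],0,0.066],[[0.16,0.04,-0.115],0,0.066],[[0.215,0.05,-0.115],0,0.066],[[0.265,0.056,-0.115],0,0.066],[[0.295,0.056,-0.115],0,0.066],[[0.295,0.056,-0.115],0,0.066]]';python3 - <<'E'
from h import *
s=telemetry.state();im=vision.snapshot("wrist");cv2.imwrite("pics/w13.png",im[:,:,::-1]);np.save("pics/w13.npy",s,allow_pickle=True);go([.493,-.265,.12],-1.455,s)
E
```

```text
clock: 14.95
tool_pos: [0.4704, -0.2661, 0.2194]
ee_rot: [3.139, 0.0, -1.457]
force: [1.3, 0.0, -0.6]
width: 0.0655
t 14.95 at [ 0.4704 -0.2661  0.2194] yaw -1.4569 rpy [ 3.1387e+00  3.0000e-04 -1.4569e+00] F [ 1.33  0.03 -0.64] w 0.0655 q6 0.88
shift [ 0.0015 -0.0228  0.0993] turn -0.0019
```

View pics/w13.png

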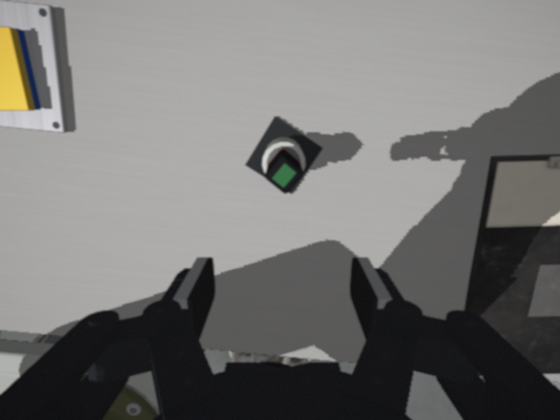

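Wrist view shows the probe with a green patch on its handle top at (285,174), turned in the image. Its stand foot is at (285,154). I'll take a second, closer view.

```bash
python3 -m inch '[[[0.0,0.01,0.03],0,0.066],[[0.0,0.01,0.05],0,0.066],[[0.0,0.01,0.05],0,0.066]]';python3 - <<'E'
from h import *
s=telemetry.state();im=vision.snapshot("wrist");cv2.imwrite("pics/w14.png",im[:,:,::-1]);np.save("pics/w14.npy",s,allow_pickle=True)
G=((50,60,40),(80,255,255));Q=[];CC=[]
np.set_printoptions(precision=4,suppress=True)
for t in("w13","w14"):
    s=np.load(f"pics/{t}.npy",allow_pickle=True).item();im=cv2.imread(f"pics/{t}.png")[:,:,::-1].copy();C=cam("wrist",s);CC.append(C)
    c=blobs(im,G,20)[0];M=cv2.moments(c);q=(M['m10']/M['m00'],M['m01']/M['m00']);Q.append(q)
    print(t,cv2.contourArea(c),q,*rectw(C,c,.118)[:4])
print(tri(CC[0],Q[0],CC[1],Q[1]))
x,y=map(int,Q[1]);cv2.imwrite("pics/w14z.png",cv2.resize(cv2.imread("pics/w14.png")[y-75:y+45,x-60:x+60],None,fx=5,fy=5,interpolation=cv2.INTER_CUBIC));print(x-60,y-75)
E
```

```text
clock: 15.38
tool_pos: [0.4601, -0.2647, 0.1684]
ee_rot: [3.137, 0.002, -1.455]
force: [0.2, 0.5, -0.2]
width: 0.066
w13 351.5 (283.64817449027976, 175.06638217164533) [ 0.4916 -0.2652] 19.074642181396484 15.346324920654297 -0.5741091
w14 521.0 (288.62476007677543, 175.47696737044146) [ 0.4918 -0.2657] 18.855228424072266 14.899506568908691 -0.5918283
(array([ 0.4984, -0.2643,  0.1503]), np.float64(0.0001530110838108194))
228 100
```

View pics/w14z.png

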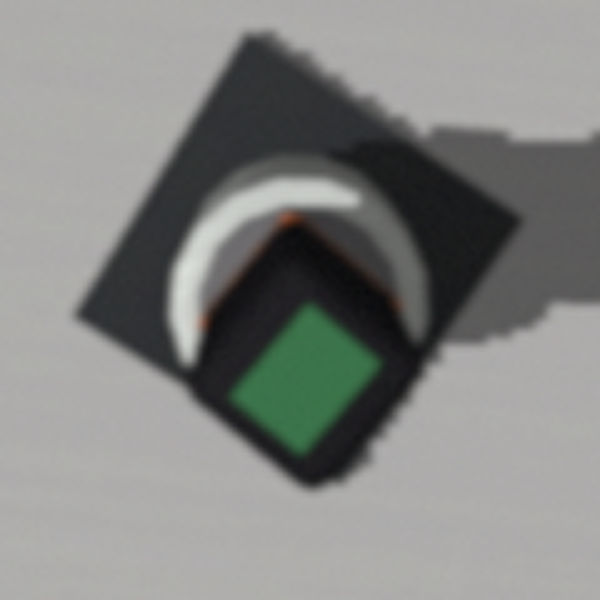

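Run:
```python
from h import *
np.set_printoptions(precision=4,suppress=True)
G=((50,60,40),(85,255,255));q={}
for n in("scene","side"):
    im=vision.snapshot(n);C=cam(n)
    for c in blobs(im,G,8):
        M=cv2.moments(c);u=(M['m10']/M['m00'],M['m01']/M['m00']);print(n,cv2.contourArea(c),u,onz(C,[u],.118))
        if cv2.contourArea(c)<100:q[n]=u
    cv2.imwrite(f"pics/p15_{n}.png",cv2.resize(im[235:305,370:430] if n=="scene" else im[275:345,245:305],None,fx=8,fy=8)[:,:,::-1])
print(tri(cam("scene"),q["scene"],cam("side"),q["side"]))
s=telemetry.state();im=vision.snapshot("wrist");C=cam("wrist",s);c=blobs(im,G,20)[0];M=cv2.moments(c);u=(M['m10']/M['m00'],M['m01']/M['m00'])
print("wrist",u,*rectw(C,c,.118)[:4],onz(C,[u],.118));
for n in q: print(tri(C,u,cam(n),q[n]))
```

```text
scene 261.5 (318.8221797323136, 190.23900573613767) [[ 0.6036 -0.0196  0.118 ]]
scene 36.0 (408.1203703703703, 246.51388888888889) [[ 0.495  -0.2645  0.118 ]]
side 397.0 (345.4038623005877, 235.5864819479429) [[ 0.6969 -0.0892  0.118 ]]
side 29.5 (274.01129943502826, 289.60451977401124) [[ 0.4919 -0.2638  0.118 ]]
side 25.0 (4.413333333333333, 4.34) [[-0.9364  2.2705  0.118 ]]
(array([ 0.0182, -0.2649,  0.6548]), np.float64(0.2376861647441824))
wrist (286.5944170771757, 176.18587848932677) [ 0.4916 -0.2655] 18.73748779296875 14.85031509399414 -0.58443564 [[ 0.4918 -0.2655  0.118 ]]
(array([ 0.4922, -0.2651,  0.1204]), np.float64(0.0007202823177067414))
(array([ 0.385 , -0.3223,  0.7376]), np.float64(0.48550260040486093))
```

View pics/p15_side.png

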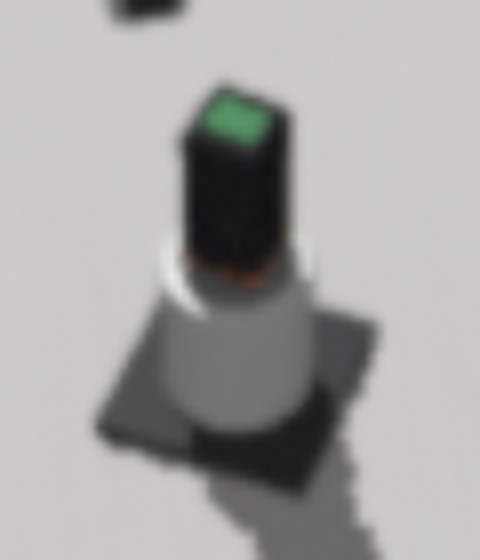

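```bash
python3 -c "
from h import *
go([.4922,-.265,.168],-.584)"
```

```text
t 15.57 at [ 0.4609 -0.2659  0.1706] yaw -1.4552 rpy [ 3.1400e+00 -5.0000e-04 -1.4552e+00] F [ 0.01 -0.04 -0.39] w 0.0658 q6 0.86
shift [ 0.0027 -0.0312  0.0026] turn -0.8712
```

```bash
python3 -m inch '[[[0.001,-0.01,0],-0.17,0.066],[[0.002,-0.02,0],-0.34,0.066],[[0.003,-0.03,0],-0.51,0.066],[[0.003,-0.031,0],-0.68,0.066],[[0.003,-0.031,0],-0.82,0.066],[[0.003,-0.031,0],-0.871,0.066],[[0.003,-0.031,0],-0.871,0.066]]';python3 - <<'E'
from h import *
np.set_printoptions(precision=4,suppress=True)
G=((50,60,40),(85,255,255))
s=telemetry.state();im=vision.snapshot("wrist");cv2.imwrite("pics/w16.png",im[:,:,::-1]);C=cam("wrist",s)
for c in blobs(im,G,20)[:1]:
  M=cv2.moments(c);u=(M['m10']/M['m00'],M['m01']/M['m00']);print(u,rectw(C,c,.119)[:4],onz(C,[u],.119))
  print(np.linalg.inv(toolT(s))@[*onz(C,[u],.119)[0],1])
go([.4922,-.265,.051],-.584,s)
E
```

```text
clock: 16.45
tool_pos: [0.4923, -0.2653, 0.1712]
ee_rot: [3.14, -0.0, -0.584]
force: [0.9, -0.0, -0.6]
width: 0.0662
(281.50573476702505, 217.55806451612904) (array([ 0.4917, -0.2652], dtype=float32), 18.56464195251465, 14.824675559997559, np.float32(-0.5841028)) [[ 0.4917 -0.2652  0.119 ]]
[-0.0005  0.0002  0.0522  1.    ]
t 16.45 at [ 0.4923 -0.2653  0.1712] yaw -0.5845 rpy [ 3.1402 -0.0002 -0.5845] F [ 0.9  -0.04 -0.61] w 0.0662 q6 0.03
shift [-0.0003 -0.0003  0.1202] turn -0.0005
```

View pics/w16.png

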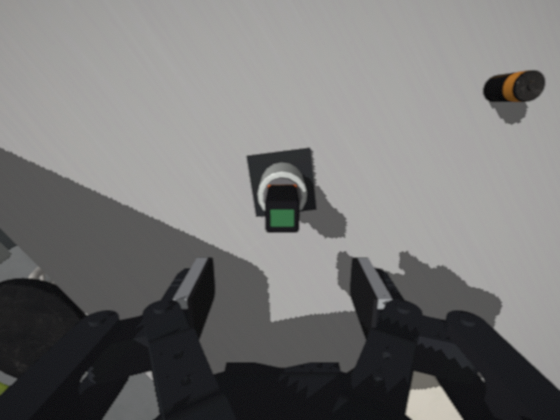

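Handle is square and centred between the fingers (green at (281,217)). Descending.

```bash
python3 -m inch '[[[-0.0003,0,0.03],0,0.06],[[-0.0003,0,0.06],0,0.056],[[-0.0003,0,0.085],0,0.056],[[-0.0003,0,0.1],0,0.056],[[-0.0003,0,0.11],0,0.056],[[-0.0003,0,0.11],0,0.056]]';python3 -m inch '[[[0,0,0.008],0,0.05],[[0,0,0.008],0,0.05]]'
python3 - <<'E'
from h import *
im=vision.snapshot("side");cv2.imwrite("pics/s17.png",cv2.resize(im[245:345,225:325],None,fx=6,fy=6)[:,:,::-1])
E
```

```text
clock: 17.25
tool_pos: [0.4919, -0.2652, 0.061]
ee_rot: [3.14, 0.0, -0.586]
force: [-0.2, -0.1, 0.4]
width: 0.056
clock: 17.5
tool_pos: [0.4918, -0.2651, 0.0528]
ee_rot: [3.14, 0.001, -0.586]
force: [-0.4, 0.6, 0.8]
width: 0.0498
```

View pics/s17.png

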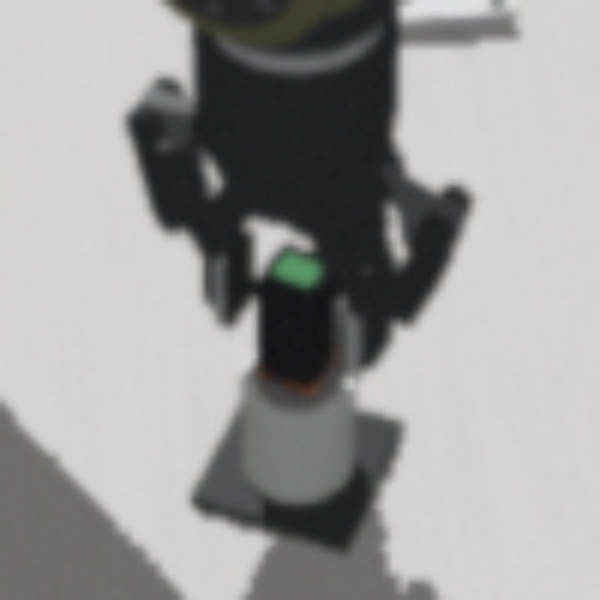

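```bash
python3 -m inch '[[[0,0,0],0,0.036],[[0,0,0],0,0.02],[[0,0,0],0,0.015],[[0,0,0],0,0.015],[[0,0,0],0,0.015]]' 60
```

```text
clock: 18.18
tool_pos: [0.4922, -0.2654, 0.0535]
ee_rot: [3.14, -0.0, -0.586]
force: [0.0, 1.1, 5.7]
width: 0.0255
```

```bash
python3 -m inch '[[[0,0,-0.01],0,0.015],[[0,0,-0.03],0,0.015],[[0,0,-0.06],0,0.015],[[0,0,-0.09],0,0.015],[[0,0,-0.11],0,0.015],[[0,0,-0.11],0,0.015],[[0,0,-0.11],0,0.015]]';python3 - <<'E'
from h import *
s=telemetry.state();go([.5682,.0495,.17],-.584,s)
im=vision.snapshot("side");cv2.imwrite("pics/s18.png",cv2.resize(im[225:345,215:335],None,fx=5,fy=5)[:,:,::-1])
im=vision.snapshot("scene");cv2.imwrite("pics/c18.png",cv2.resize(im[165:305,335:475],None,fx=4,fy=4)[:,:,::-1])
im=vision.snapshot("wrist");cv2.imwrite("pics/w18.png",im[:,:,::-1])
E
```

```text
clock: 19.05
tool_pos: [0.4918, -0.265, 0.1625]
ee_rot: [3.14, 0.001, -0.586]
force: [-0.3, 1.0, -2.3]
width: 0.0251
t 19.05 at [ 0.4918 -0.265   0.1625] yaw -0.5857 rpy [ 3.1402e+00  1.0000e-03 -5.8570e-01] F [-0.26  0.97 -2.32] w 0.0251 q6 0.03
shift [-0.1102 -0.3043 -0.0078] turn -0.0017
```

View pics/s18.png

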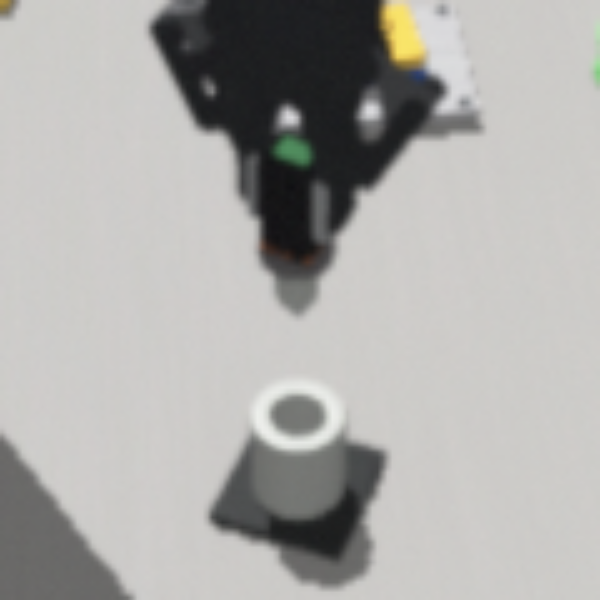

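View pics/c18.png

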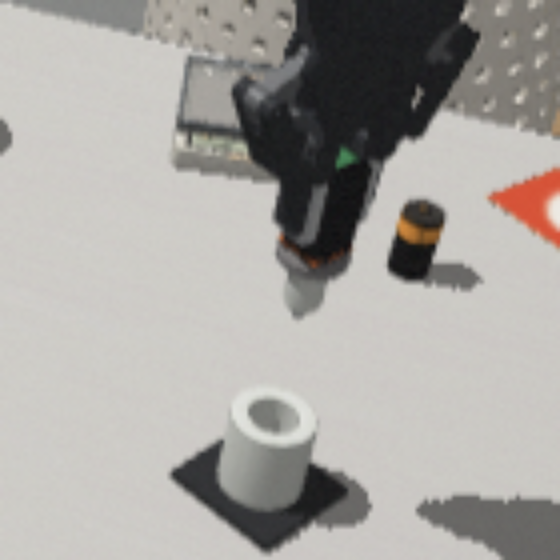

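View pics/w18.png

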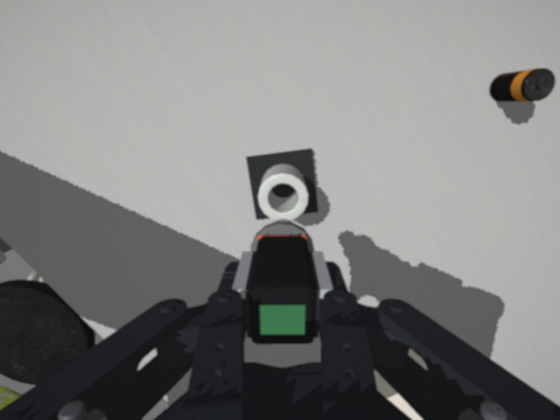

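Probe is out and the tube is empty. I'll check uprightness and tip height by projecting the expected axis into both views.

Run:
```python
from h import *
np.set_printoptions(precision=4,suppress=True)
S=cam("scene");D=cam("side");x,y=.4920,-.2652
for z in(.126,.136,.166,.172,.228,.2285): print(z,(proj(S,[x,y,z])-[335,165])*4,(proj(D,[x,y,z])-[215,225])*5)
print("tip",tri(S,(410,243.7),D,(274.4,287.4)))
G=((50,60,40),(85,255,255))
for t,n in(("s18","side"),("c18","scene")):
    im=cv2.imread(f"pics/{t}.png")[:,:,::-1].copy()
    for c in blobs(im,G,100):print(n,c.reshape(-1,2).mean(0))
```

```text
0.126 [295.2979 318.2715] [295.4468 313.2344]
0.136 [298.8507 303.5092] [295.3512 298.1111]
0.166 [309.8109 257.9692] [295.0579 251.7052]
0.172 [312.059  248.6283] [294.998  242.2326]
0.228 [334.0037 157.4476] [294.4187 150.5783]
0.2285 [334.2079 156.5994] [294.4134 149.7326]
tip (array([ 0.4926, -0.267 ,  0.1286]), np.float64(3.1899034526652016e-06))
side [293.5603 151.4052]
scene [345.2286 158.0714]
```

Run:
```python
import cv2
a=cv2.imread("pics/s18.png")[130:340,200:400];b=cv2.imread("pics/c18.png")[130:340,230:430]
cv2.imwrite("pics/z18.png",cv2.resize(cv2.hconcat([a,b]),None,fx=2,fy=2))
```

```text
(no output)
```

View pics/z18.png

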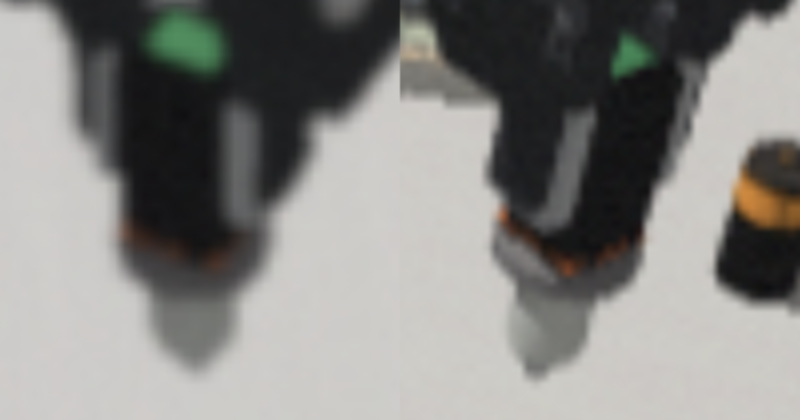

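Probe is upright (the image axis matches a vertical to about 0.015 rad) with the tip about 36 mm below TCP. Moving to above the spot.

```bash
python3 -m inch '[[[-0.01,-0.03,0],0,0.015],[[-0.03,-0.08,0],0,0.015],[[-0.05,-0.135,0],0,0.015],[[-0.07,-0.19,0],0,0.015],[[-0.09,-0.245,0.01],0,0.015],[[-0.105,-0.29,0.03],0,0.015],[[-0.11,-0.304,0.05],0,0.015],[[-0.11,-0.304,0.06],0,0.015],[[-0.11,-0.304,0.06],0,0.015],[[-0.11,-0.304,0.06],0,0.015]]';cat > v.py <<'E'
from h import *
import sys
np.set_printoptions(precision=4,suppress=True)
t=sys.argv[1];s=telemetry.state();go([.5682,.0495,.072],-.584,s)
im=vision.snapshot("side");cv2.imwrite(f"pics/s{t}.png",cv2.resize(im[170:270,235:335],None,fx=7,fy=7,interpolation=cv2.INTER_CUBIC)[:,:,::-1])
im=vision.snapshot("scene");cv2.imwrite(f"pics/c{t}.png",cv2.resize(im[165:265,235:335],None,fx=7,fy=7,interpolation=cv2.INTER_CUBIC)[:,:,::-1])
im=vision.snapshot("wrist");cv2.imwrite(f"pics/w{t}.png",im[:,:,::-1])
S=cam("scene");D=cam("side");p=s['tool_pos']
for nm,X in(("spot",[.5682,.0495,.032]),("tip",[p[0],p[1],p[2]-.0365])):print(nm,"scene",(proj(S,X)-[235,165])*7,"side",(proj(D,X)-[235,170])*7,"wrist",proj(cam("wrist",s),X))
E
python3 v.py 19
```

```text
clock: 20.45
tool_pos: [0.5685, 0.0479, 0.103]
ee_rot: [3.141, 0.0, -0.587]
force: [0.0, 0.2, -0.9]
width: 0.0255
t 20.45 at [0.5685 0.0479 0.103 ] yaw -0.5872 rpy [ 3.1407  0.0003 -0.5872] F [ 0.05  0.24 -0.88] w 0.0255 q6 0.61
shift [-0.0011 -0.0012  0.031 ] turn -0.0032
spot scene [363.5507 370.8729] side [386.3683 421.5064] wrist [280.827  207.9733]
tip scene [368.7495 296.4648] side [388.7923 359.9611] wrist [282.2529 224.7604]
```

View pics/s19.png

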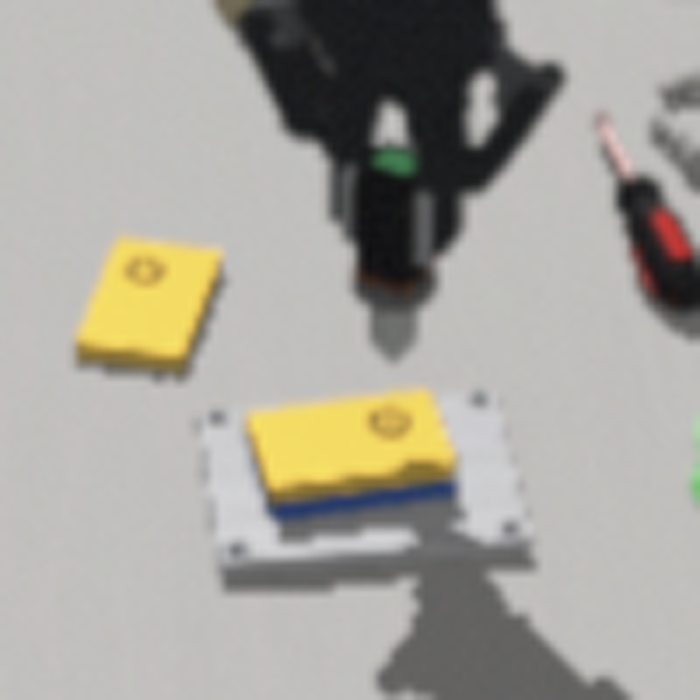

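View pics/c19.png

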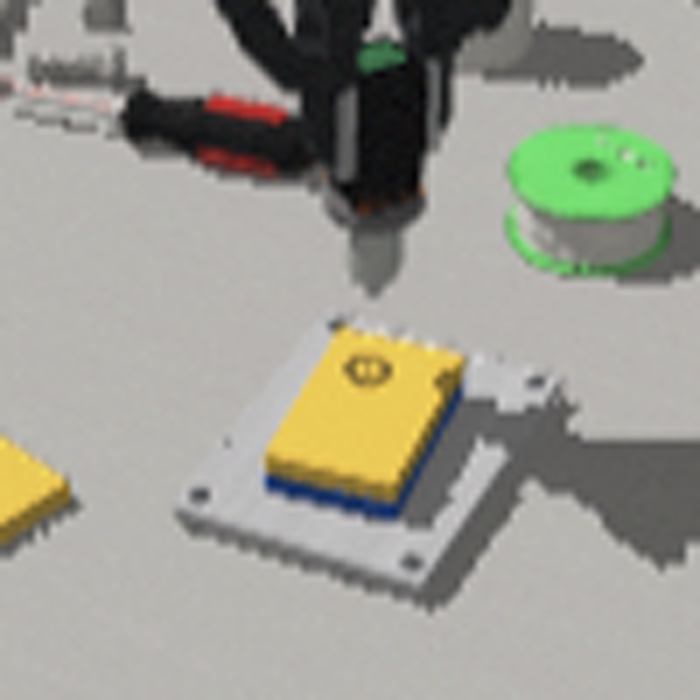

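View pics/w19.png

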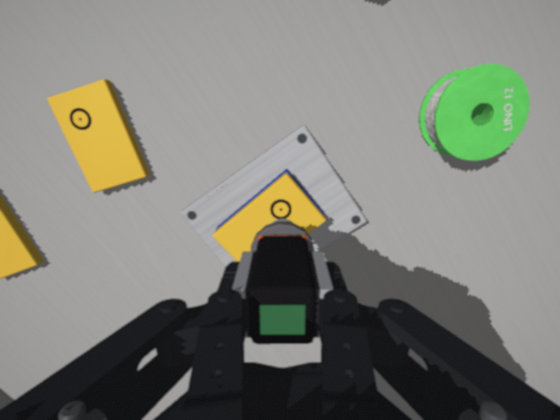

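Ring is at wrist pixel (281,209), where I predicted it. The tip and ring line up in both side views to under 1 mm after a small correction. Descending to just above.

```bash
python3 -m inch '[[[-0.001,-0.0012,0.01],0,0.015],[[-0.001,-0.0012,0.02],0,0.015],[[-0.001,-0.0012,0.028],0,0.015],[[-0.001,-0.0012,0.03],0,0.015],[[-0.001,-0.0012,0.03],0,0.015],[[-0.001,-0.0012,0.03],0,0.015]]'; python3 v.py 20
```

```text
clock: 21.35
tool_pos: [0.5684, 0.05, 0.0732]
ee_rot: [3.141, -0.0, -0.587]
force: [-1.0, -0.8, -0.7]
width: 0.0254
t 21.35 at [0.5684 0.05   0.0732] yaw -0.5866 rpy [ 3.1411 -0.0001 -0.5866] F [-1.   -0.76 -0.71] w 0.0254 q6 0.61
shift [0.0001 0.0005 0.0012] turn -0.0026
spot scene [363.5507 370.8729] side [386.3683 421.5064] wrist [282.3311 223.1122]
tip scene [362.7571 359.9973] side [386.9553 412.065 ] wrist [282.2272 224.7815]
```

View pics/s20.png

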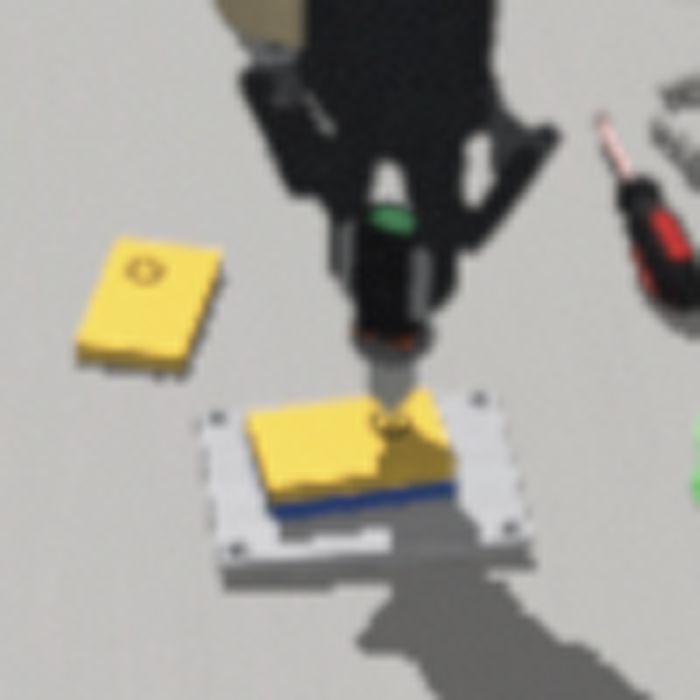

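View pics/c20.png

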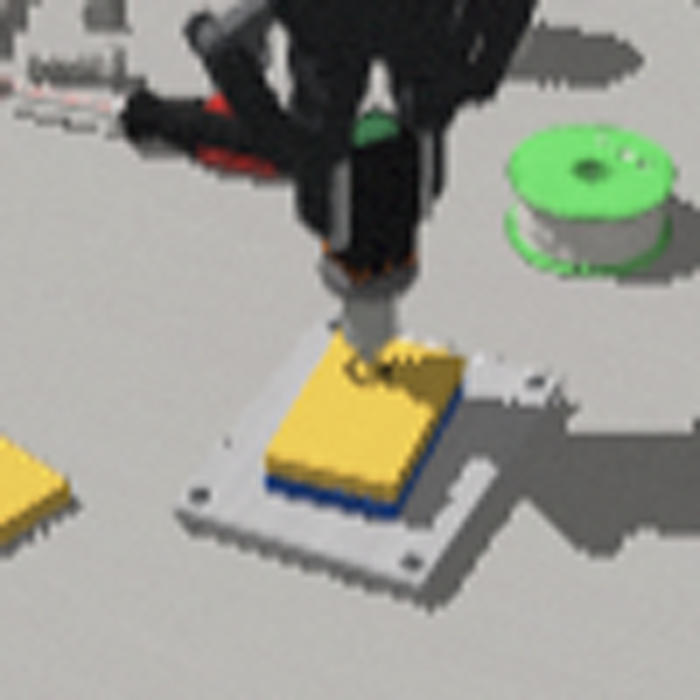

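Tip hovers about 4 mm over the ring centre in both views. I'll press in small steps while watching force.

```bash
for i in 1 2 3; do python3 -c "
from cell import telemetry as t;s=t.state();print(s['clock'],s['force'][2],s['tool_pos'])"; done
python3 -m inch '[[[0,0.0003,0.002],0,0.015],[[0,0.0003,0.004],0,0.015],[[0,0.0003,0.004],0,0.015]]';python3 -m inch '[[[0,0,0.001],0,0.015],[[0,0,0.001],0,0.015]]';python3 -m inch '[[[0,0,0.001],0,0.015],[[0,0,0.001],0,0.015]]'
```

```text
21.5 -1.7579872990251846 [0.56833591 0.04998792 0.07316864]
21.5 -1.7579872990251846 [0.56833591 0.04998792 0.07316864]
21.5 -1.7579872990251846 [0.56833591 0.04998792 0.07316864]
clock: 21.88
tool_pos: [0.5682, 0.0497, 0.0691]
ee_rot: [3.141, -0.0, -0.587]
force: [-0.9, 0.9, -0.8]
width: 0.0254
clock: 22.12
tool_pos: [0.5682, 0.0497, 0.0681]
ee_rot: [3.141, -0.0, -0.587]
force: [-0.1, -0.1, 1.0]
width: 0.0252
clock: 22.38
tool_pos: [0.5683, 0.0497, 0.0671]
ee_rot: [3.141, -0.0, -0.587]
force: [-1.3, -0.0, 1.2]
width: 0.0258
```

```bash
python3 -m inch '[[[0,0,0.001],0,0.015],[[0,0,0.0018],0,0.015],[[0,0,0.0018],0,0.015]]';python3 -m inch '[[[0,0,0.001],0,0.015],[[0,0,0.0016],0,0.015],[[0,0,0.0016],0,0.015]]'; python3 v.py 21
python3 - <<'E'
from h import *
f=[]
for i in range(8):
    vision.snapshot("scene");f.append(telemetry.state()['force'])
print(np.mean(f,0),np.std(f,0))
E
```

```text
clock: 22.75
tool_pos: [0.5683, 0.0497, 0.0653]
ee_rot: [3.141, -0.0, -0.587]
force: [-0.5, 0.3, 2.1]
width: 0.0254
clock: 23.12
tool_pos: [0.5683, 0.0497, 0.0637]
ee_rot: [3.141, -0.0, -0.587]
force: [-1.0, 0.4, 1.5]
width: 0.0251
t 23.12 at [0.5683 0.0497 0.0637] yaw -0.5867 rpy [ 3.1412 -0.0002 -0.5867] F [-1.02  0.4   1.47] w 0.0251 q6 0.61
shift [ 0.0001  0.0002 -0.0083] turn -0.0027
spot scene [363.5507 370.8729] side [386.3683 421.5064] wrist [282.3064 227.6089]
tip scene [363.0008 380.8178] side [386.3228 429.8997] wrist [282.2241 224.7837]
[-0.76924647 -0.05162875  2.17090992] [0.69792002 0.48170157 0.5367886 ]
```

View pics/s21.png

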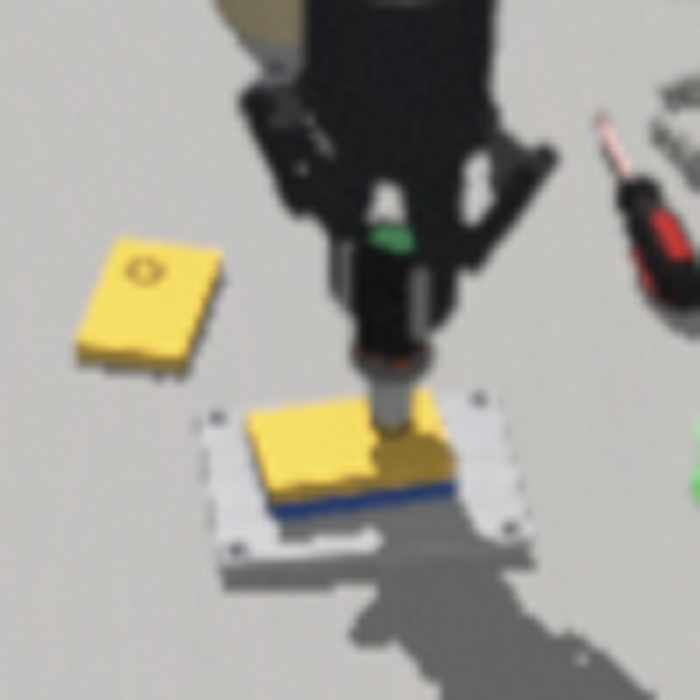

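View pics/c21.png

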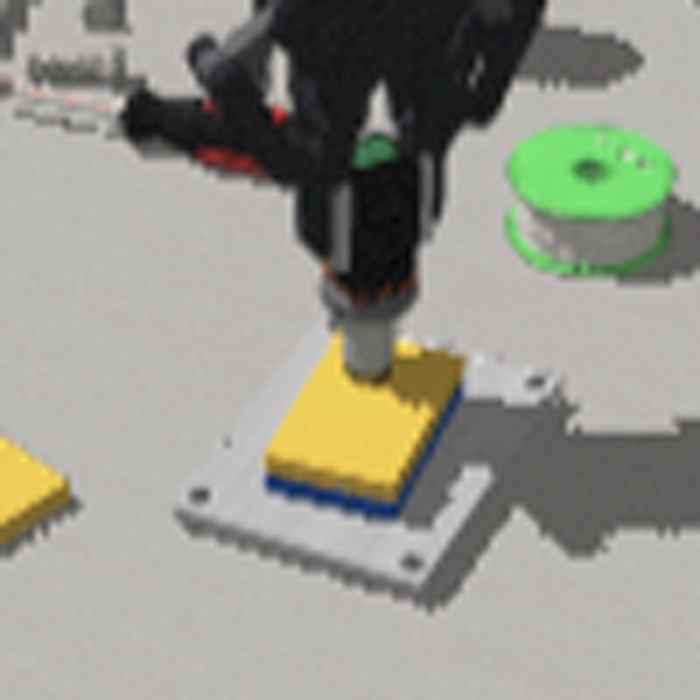

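View pics/w21.png

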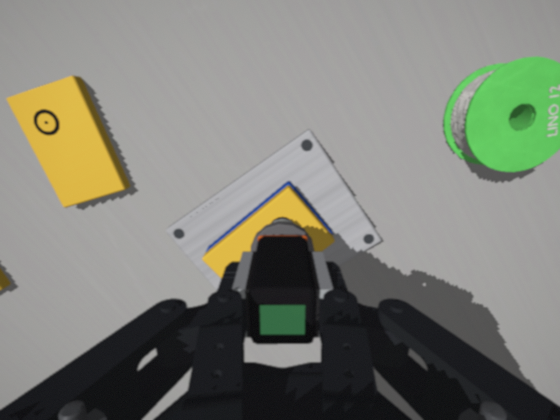

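Mean force is +2.2 N against about -1.2 N hanging, so roughly 3.4 N on the spot. Travel since contact is about 4.8 mm, and the plaques are still flush. Handing in.

```bash
python3 -c "
from cell import job;print(job.finish_job())"
```

```text
the job is handed in; nothing more can be done
None
```

I laid the left-most yellow plaque, ring up, on the blue one. I then lifted the probe from its stand and handed in at about 24 s while pressing its tip on the ringed spot, still gripped.

**Last checks**
- **Plaques:** centres agree within about 1 mm and yaw within 0.01 rad. They still looked flush in the last pictures.
- **Probe position:** the tool reads within 0.5 mm of the measured spot, and the tip lines up with it to about 1 mm in the views. When I lifted the probe, it was upright to about 0.015 rad.
- **Press:** about 3.4 N, averaged over eight noisy readings and corrected for the probe's weight. The tip is about 4.8 mm in since contact.
- **Bystanders:** I never worked near any of them and no picture showed one moved, but I did not measure their positions again.

**What went wrong or disagreed**
- **First grasp missed:** the fingertips sit about 26 mm behind the stated TCP at a 50 mm opening. The first closing passed above the plaque without touching it, and I regrasped lower by feel.
- **Heights from two wrist places were rough:** about 2 mm for the yellow top (text 10), 28 mm for the blue (text 22) and 150 mm for the probe top. Wrist plus scene gave 120 mm for the probe top, against 118 from the text.
- **How I set the heights:** I used the text's heights for the plaques. Touching down confirmed the placing and pressing heights.

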